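# Check the vacuum pump with its gauge rod

### The arm

A 6-joint arm with a two-finger parallel gripper is mounted at the origin on the work surface. World frame = base frame: x ahead of the robot, y to its left, z up, the work surface at z = 0. Lengths are in mm, angles in rad, forces in N, time in s.
With the tool pointing down it reaches from about 350 to 875 mm from the base axis. Payload 4.2 kg.
Tool frame: the origin (TCP) lies between the finger pads; the fingertips stand 19 mm ahead of it and the grasp point (between the pads) is the TCP; y points along the fingers, z is the direction in which the jaws open and shut, and the axes are right-handed (so a half turn about y gives the same grasp; the last joint's range is limited). The gripper opens to 85 mm and grips with 20 to 120 N. Pads are 22 mm wide; open, the fingers measure 114 mm over their backs; the gripper's body (76 mm by 85 mm) begins 54 mm behind the grasp point. The pads swing forward as they close: fully open they stand 13 mm farther back than shut.
Start: joints at [-0.938, 0.385, 0.008, 0, -1.194, -0.259], TCP at [228.236, -581.814, 250.312] pointing down, gripper open.
Joint ranges: [-3.14, 3.14], [-1.21, 2.06], [-1.07, 1.41], [-3.16, 2.05], [-2.99, -0.16], [-3.1, 3.1]. Speed limits (rad/s): [2.79, 2.79, 3.14, 3.14, 3.14, 3.14].

### API

Orientations are given as a unit quaternion [x, y, z, w].
In Python, from bench import arm gives the robot as it stands.
- The arm moves only by the shell command python3 -m inch 'ROWS'. ROWS is JSON, a list of rows, each a list of 7 numbers: the opening, from 0 (shut) to 1 (fully open), then the shift along the tool's x, y, z in cm, then the turn, a rotation vector about the tool's x, y, z in degrees. A call has 1 to 20 rows; each row is the pose to reach, as a shift and turn from the pose commanded when the call began, along the tool's axes at that moment; what a row does not reach only later rows make up. A row lasts 1/12 s, in which the tool goes at most 41.7 mm and 7.16 degrees, less where a joint would pass 70% of its speed; a pose out of reach is approached as far as the arm can. A call with a gripper value outside its range is refused whole. The fingers move at their own pace and stop on an object; the grip force is fixed at half the most. Time passes only in rows, so rows that repeat a pose let the fingers close. It gives the time, the measured TCP pose, the force and the opening at its end, in the units of the state.
- arm.read_state(): the state, without advancing time (a new reading comes with each control period).
- arm.get_image(name): name is "scene" or "side" or "wrist"; returns the picture (384x512x3 uint8, red, green, blue); there is no depth.
- arm.camera_params(name): a dict with "fx", "fy", "cx", "cy" (pixels), "rvec" (rotation vector, rad) and "tvec" (3), from world to camera coordinates, as OpenCV has them. Camera axes: x right, y down, z forward; pixel columns grow to the right and rows downward; lengths in mm; the calibration is good to about 2 mm. A picture is of the moment at which its call begins: read the wrist's pose just before it. camera_params takes no time and is no camera call; for the wrist camera it gives the pose at the moment of the call.
- arm.job_done(): hands the job in, once; it reports no verdict.
Trained networks look in the newest picture that a camera, given by its name, has taken for a name from the list of things; names that differ only in an ending like _2 or _b are one class to them, and where a whole thing is asked for, a point or a joint stands for the part that bears it (a point fixed in the world has none). Each returns a list of dicts, best first, with "conf" (0 to 1); they miss things now and then, are a little off and sometimes report something else, mostly with a low value. They report only what shows in the picture. A call takes as long as a camera call. They do not tell look-alikes from the thing itself.
- arm.masks_of(label, camera): "mask" (384x512 bool, what is visible of it) and "extent" ([left, top, width, height] in pixels, round what is visible of it).
The state is a dict: "clock": time; "joints": joint angles; "joint_vel": joint speeds; "joint_efforts": joint torques, N m; "position": TCP position; "ee_rot": TCP orientation; "contact_force": force on the tool from outside, world axes, zero at the start; "wrist_torque": the same for the moment, N m; "gripper_width": finger opening in mm.
Only numpy, scipy, OpenCV 4.12 (cv2) and the standard library are available. Lean on these libraries where they do the work, as an engineer would, in place of code of your own. Each camera call takes 0.05 s, during which the arm holds its last target.

### The job

Lever the lid of the gauge case open with the blade of the flat spatula until it stands upright or leans back (the robot itself must not touch the lid), and lay the spatula back down flat on the bench. Take the gauge rod out of the case, push it down the pump's sloping guide tube until its collar gently stops on the tube's mouth, and pull it out again. Finish while holding the rod level in the gripper, motionless, with its tip a few centimetres above the middle of the white reading tile and touching nothing; the lid stays open and the dish, carton and wash bottle stay where they are.

Things in the scene. Friction and masses are not known exactly. Their poses are not given: they have to be found in the camera images.
- spatula_grip (a point): Flat spatula, 185 mm long, 70 g, lying on the bench. Point: centre of its wooden handle (90 long, 12 wide, 18 high), 9 mm above the bench. x axis along the tool to the blade, z up as it lies. Past the handle's end (45 along +x) a 20 mm round neck, then a steel blade 75 long, 18 wide, 3 thick, level with mid-handle. At the start the blade points roughly to the case's lip side.
- spatula_tip (a point): Middle of the spatula blade's front edge, 140 mm along +x from the handle's centre. Axes as the spatula's.
- lid_lip (a point): Middle of the lower outer edge of the lid's lip; moves with the lid. The lid is a 240 x 130 mm plate, 6 thick, 0.12 kg, on the gauge case; away from its hinge a lip 90 wide, 14 deep, 6 thick sticks out past the case, its underside 54 mm above the bench when shut. x along the lip, y (lid shut) from lip to hinge.
- lid_gap (a point): Middle of the mouth of the gap for the blade, under the shut lip's outer edge, 47 mm above the bench: 14 mm high between the lip and a ledge (100 wide, 18 deep, 6 thick) fixed to the case below it, 14 mm deep up to the case wall. Fixed; y points into the gap towards the hinge.
- lid_hinge (a point): Middle of the lid's hinge line on the case's rim, 54 mm above the bench, 144 mm from the lip's outer edge. Axes are the case's: x along the hinge, y from the lip side to the hinge side, z up. The case is 240 x 130 mm.
- lid (a joint): Lid angle in rad: 0 shut, 1.57 upright, 1.95 stop leaning back. Its stiff hinge stays where it is left; lifting it at the lip takes about 2 N.
- gauge_grip (a point): Gauge rod, 173 mm long, 80 g, at the start lying level in the case under the lid. Point: centre of its black handle (70 long, 16 wide, 18 high), 37 mm above the bench. -x points along the rod to the tip, z up. The handle rests on a block no wider than itself; wall tops are 54 mm, inner floor 5 mm above the bench; the inner wall is 48 mm off the rod's axis on the lip side, 72 on the hinge side.
- gauge_collar (a point): Centre of the front face of the rod's collar (27 mm diameter, 8 thick), 43 mm along -x from the handle's centre: the face that stops on the tube's mouth. Axes as the gauge rod's.
- gauge_tip (a point): End of the gauge rod's round tip, 138 mm along -x from the handle's centre, on the axis. The rod is round steel, 8 mm in diameter, 95 mm from collar face to tip, with ring marks near the tip. Axes as the gauge rod's.
- guide_tube: Steel guide tube of the fixed vacuum pump, outer diameter 30, bore 16, 115 long. Origin: centre of its open mouth, 125 mm above the bench. z axis points out of the mouth along the tube, 35 degrees above level and away from the robot; the rod goes in along -z, 95 mm deep when the collar stops. The pump's body (110 high) stands on the robot's side of the mouth.
- tile_top (a point): Centre of the top face of the fixed white reading tile, 70 x 70 mm, 25 mm above the bench. z up.
- dish: Bystander: closed glass dish, 94 mm diameter, 19 high. Origin at the centre of its underside.
- carton: Bystander: small cardboard carton 60 x 85 x 30 mm. Origin at the centre of its underside.
- wash_bottle: Bystander: white wash bottle, 68 mm diameter, 170 high. Origin at the centre of its underside.
Mind the look-alikes: they are no part of the job. What is shaped like the part that bears tile_top but blue or yellow is not meant.

How it is judged:
By the outcome, as a careful person would: the job done as asked, in the order asked, and still so for the second after the job is handed in, while the arm keeps its last pose, push and grip.
It also fails if it takes over 72 s, if anything falls off the work surface, if the arm or the gripper's body presses on something with over 40 N, if the wrist force passes 120 N, or if a joint passes its speed limit or range.

## Working session

There is one attempt and no reset: what is moved stays moved. The work goes in short steps, Python scripts to look and compute and a shell command to move; the robot and the scene stay as the last step left them, time stands still between calls to the robot, and variables do not carry over. Pictures are saved under pics/ and viewed, and the job is handed in when it is done.

```bash
ls; mkdir -p pics; python3 - <<'E'
from bench import arm
import cv2
print(arm.read_state())
for n in ("scene","side","wrist"):
    im=arm.get_image(n); cv2.imwrite(f"pics/{n}0.png",im[:,:,::-1]); p=arm.camera_params(n); print(n,p)
E
```

```text
pics
{'clock': 0.0, 'joints': array([-9.38400065e-01,  3.85536996e-01,  6.59666459e-03, -5.21251961e-04,
       -1.19395831e+00, -2.58628330e-01]), 'joint_vel': array([-0.00085172, -0.00127602,  0.00019792, -0.00082062,  0.00096014,
        0.0001874 ]), 'joint_efforts': array([ 1.07329520e-04, -3.92294168e+01,  1.88404101e+01,  4.18628410e+00,
       -4.57893329e-03,  3.68722951e-06]), 'position': array([ 228.04321805, -581.32236794,  249.21861263]), 'ee_rot': array([-0.69406229, -0.13114643,  0.13147788,  0.69555137]), 'contact_force': array([ 0.11999869,  0.59631463, -0.41440341]), 'wrist_torque': array([ 0.01506149,  0.02457897, -0.00878906]), 'gripper_width': 85.28502465165315}
scene {'fx': 421.77062924481885, 'fy': 421.77062924481885, 'cx': 251.18842273273157, 'cy': 194.82058166013732, 'rvec': array([ 0.87722569,  2.50659901, -1.11059108]), 'tvec': array([ 446.07664885, -164.21530447, 1564.8931029 ])}
side {'fx': 403.4560592999151, 'fy': 403.4560592999151, 'cx': 257.5655036720151, 'cy': 191.08028474692173, 'rvec': array([ 0.55866812, -2.70230919,  1.17425026]), 'tvec': array([ 515.23228883,  232.79026702, 1135.12677283])}
wrist {'fx': 301.22710237134464, 'fy': 301.22710237134464, 'cx': 258.8164702005685, 'cy': 185.94564203752915, 'rvec': array([-1.67776674, -2.46143395, -0.32456933]), 'tvec': array([624.41595681, -31.47079967, 378.46852993])}
```

View pics/scene0.png

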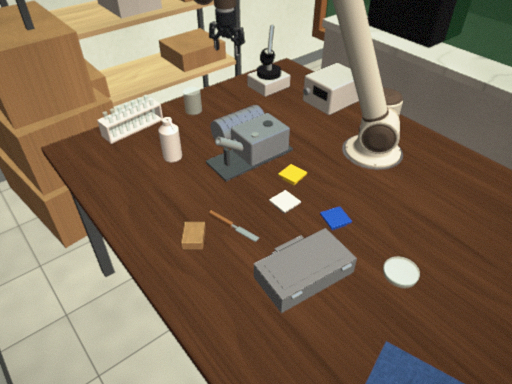

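View pics/side0.png

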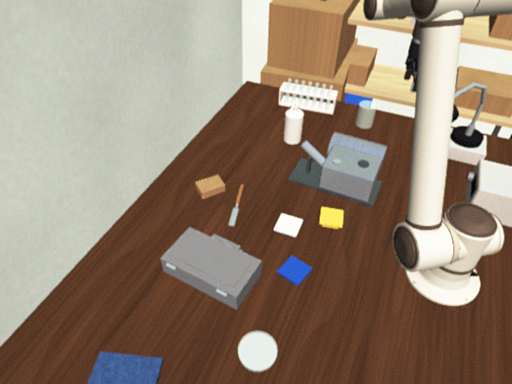

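View pics/wrist0.png

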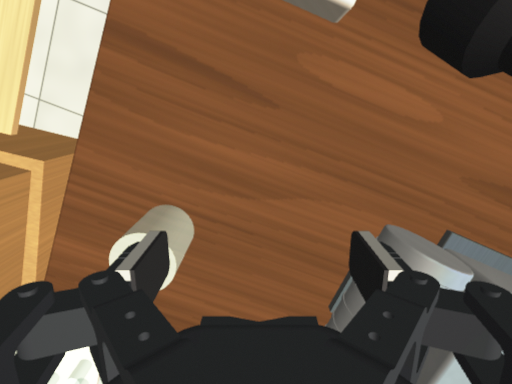

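```bash
cat > h.py <<'E'
import numpy as np, cv2
from bench import arm
from scipy.spatial.transform import Rotation as R
def cam(n):
    p=arm.camera_params(n); K=np.array([[p['fx'],0,p['cx']],[0,p['fy'],p['cy']],[0,0,1]])
    return K,R.from_rotvec(p['rvec']).as_matrix(),np.array(p['tvec'])
def proj(c,X):
    K,Rm,t=c; q=(np.atleast_2d(X)@Rm.T+t)@K.T; return q[:,:2]/q[:,2:]
def plane(c,uv,z):
    K,Rm,t=c; uv=np.atleast_2d(uv); d=np.c_[uv,np.ones(len(uv))]@np.linalg.inv(K).T@Rm; o=-Rm.T@t
    return o+d*((z-o[2])/d[:,2])[:,None]
def tri(c1,u1,c2,u2):
    A=[];b=[]
    for c,u in((c1,u1),(c2,u2)):
        K,Rm,t=c; o=-Rm.T@t; d=Rm.T@np.linalg.inv(K)@np.array([u[0],u[1],1]); d/=np.linalg.norm(d)
        P=np.eye(3)-np.outer(d,d); A.append(P); b.append(P@o)
    x=np.linalg.lstsq(np.vstack(A),np.hstack(b),rcond=None)[0]; return x
def save(name,im,box=None,s=1):
    if box: x,y,w,h=box; im=im[y:y+h,x:x+w]
    cv2.imwrite(f"pics/{name}.png",cv2.resize(im,None,fx=s,fy=s,interpolation=cv2.INTER_CUBIC)[:,:,::-1])
E
python3 - <<'E'
from h import *
import pickle
out={}
for n in("scene","side"):
    c=cam(n)
    for l in("spatula_grip","lid","lid_lip","guide_tube","tile_top","dish","carton","wash_bottle"):
        for d in arm.masks_of(l,n)[:4]:
            m=d['mask']; ys,xs=np.nonzero(m)
            if len(xs)==0: continue
            uv=[xs.mean(),ys.mean()]
            out.setdefault((n,l),[]).append((d['conf'],m))
            print(n,l,round(d['conf'],2),d['extent'],np.round(uv,1),len(xs),np.round(plane(c,uv,9)[0]))
pickle.dump(out,open('m.pkl','wb'))
a=arm.get_image("scene"); b=arm.get_image("side")
save("sc_crop",a,(170,90,230,230),2.6); save("si_crop",b,(150,110,250,250),2.4)
E
```

```text
scene spatula_grip 0.58 [209.0, 209.5, 48.9, 30.3] [232.7 225.1] 320 [634.  -9.   9.]
scene lid 0.58 [255.9, 229.2, 98.4, 69.8] [303.3 262. ] 3742 [565. 227.   9.]
scene lid_lip 0.95 [256.2, 223.6, 102.3, 75.1] [303.4 261.9] 3797 [565. 227.   9.]
scene guide_tube 0.81 [215.7, 137.7, 25.2, 13.6] [228.4 143.1] 236 [ 393. -361.    9.]
scene guide_tube 0.54 [153.2, 113.9, 29.0, 47.5] [170.2 140.2] 751 [ 554. -515.    9.]
scene tile_top 0.79 [322.1, 206.4, 31.0, 23.1] [335.8 217.1] 444 [366. 162.   9.]
scene tile_top 0.76 [267.3, 190.1, 30.6, 22.5] [285.2 201. ] 386 [439.  11.   9.]
scene dish 0.97 [384.8, 256.1, 34.8, 34.3] [401.1 271.5] 923 [381. 416.   9.]
scene carton 0.71 [183.8, 222.0, 22.3, 27.7] [193.4 234.9] 604 [748. -50.   9.]
scene wash_bottle 0.76 [154.9, 113.7, 29.2, 46.7] [170.  140.2] 785 [ 555. -515.    9.]
side spatula_grip 0.66 [194.7, 174.0, 29.7, 23.5] [210.3 186.3] 468 [756. -51.   9.]
side lid 0.6 [161.9, 225.2, 101.2, 72.3] [212.1 260.7] 3772 [605. 223.   9.]
side lid_lip 0.71 [160.8, 228.7, 101.9, 66.6] [211.8 261. ] 3580 [606. 224.   9.]
side guide_tube 0.65 [302.4, 142.1, 24.2, 23.6] [312.8 153.3] 227 [ 491. -370.    9.]
side tile_top 0.92 [277.6, 253.0, 32.3, 33.4] [294.  270.2] 616 [381. 161.   9.]
side tile_top 0.87 [274.0, 219.1, 27.9, 18.0] [288.2 225.5] 401 [453.  10.   9.]
side tile_top 0.58 [319.5, 206.8, 24.5, 22.7] [330.9 217.8] 436 [340. -75.   9.]
side dish 0.94 [234.4, 329.5, 43.9, 43.0] [257.1 351.1] 1306 [385. 415.   9.]
side dish 0.51 [301.0, 139.5, 23.8, 26.4] [312.6 152.6] 250 [ 493. -373.    9.]
side carton 0.83 [195.7, 175.0, 29.6, 22.7] [210.1 186.5] 455 [756. -50.   9.]
side wash_bottle 0.91 [284.5, 103.1, 19.1, 39.2] [292.9 124.3] 666 [ 623. -521.    9.]
side wash_bottle 0.23 [197.0, 172.3, 29.0, 25.9] [209.9 186.7] 479 [756. -49.   9.]
```

View pics/sc_crop.png

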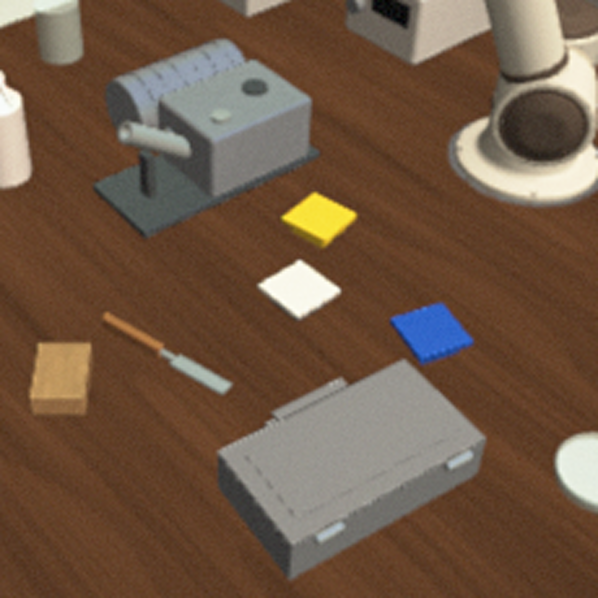

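View pics/si_crop.png

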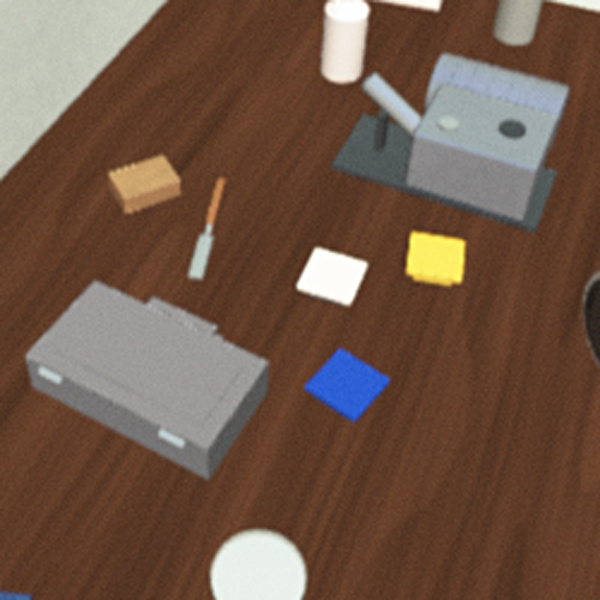

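```bash
python3 - <<'E'
from h import *
from scipy.optimize import least_squares
cs,ci=cam("scene"),cam("side")
S=lambda x,y:np.array([170+x/2.6,90+y/2.6]); I=lambda x,y:np.array([150+x/2.4,110+y/2.4])
print("cam pos",-cs[1].T@cs[2],-ci[1].T@ci[2])
print("tube mouth",tri(cs,S(127,133),ci,I(374,84)))
print("tile",plane(cs,S(300,289),25),plane(ci,I(333,276),25),tri(cs,S(300,289),ci,I(333,276)))
for nm,a,b in(("end",S(104,316),I(221,180)),("tip",S(225,388),I(195,276)),("junction",S(163,348),I(210,228))): print(nm,plane(cs,a,9),plane(ci,b,9),tri(cs,a,ci,b))
sc=[S(404,361),S(485,438),S(293,542),S(219,455)]; si=[I(208,445),I(268,363),I(97,283),I(28,355)]
for p in sc: print("sc",plane(cs,p,60).round())
for p in si: print("si",plane(ci,p,60).round())
E
```

```text
cam pos [1134.48825475  718.16644732  933.81733768] [229.00164033 821.97435959 938.12835539]
tube mouth [ 496.30951942 -266.13004005  115.71461677]
tile [[451.10506298  24.00237262  25.        ]] [[448.13328482  21.16768505  25.        ]] [448.62336605  20.67283417  22.61558893]
end [[ 654.37183986 -100.17545584    9.        ]] [[ 659.94643676 -101.14252232    9.        ]] [657.2739923  -95.3037612   14.69687557]
tip [[613.40639962  80.26041854   9.        ]] [[614.44689211  78.85032731   9.        ]] [613.86538195  80.46942976  10.2045055 ]
junction [[630.72905835 -13.15293      9.        ]] [[633.56725161  -7.63742985   9.        ]] [632.97611922  -8.46461993  11.37966409]
sc [[466. 207.  60.]]
sc [[479. 333.  60.]]
sc [[713. 304.  60.]]
sc [[703. 181.  60.]]
si [[479. 326.  60.]]
si [[462. 204.  60.]]
si [[696. 177.  60.]]
si [[713. 302.  60.]]
```

```bash
cat >> h.py <<'E'
def go(target,xaxis=None,zaxis=None,yaxis=(0,0,-1)):
    """print shift(cm), turn(deg) from measured pose. give tool x or z axis dir + y axis"""
    s=arm.read_state(); Rm=R.from_quat(s['ee_rot']).as_matrix(); p=s['position']
    y=np.array(yaxis,float); y/=np.linalg.norm(y)
    if zaxis is not None:
        z=np.array(zaxis,float); z-=y*(z@y); z/=np.linalg.norm(z); T=np.c_[np.cross(y,z),y,z]
    elif xaxis is not None:
        x=np.array(xaxis,float); x-=y*(x@y); x/=np.linalg.norm(x); T=np.c_[x,y,np.cross(x,y)]
    else: T=Rm
    print("t",round(float(s['clock']),2),"p",p.round(1),"shift cm",(Rm.T@(np.array(target)-p)/10).round(2),"turn deg",np.degrees(R.from_matrix(Rm.T@T).as_rotvec()).round(2),"F",s['contact_force'].round(1),"w",round(float(s['gripper_width']),1))
def st():
    s=arm.read_state(); Rm=R.from_quat(s['ee_rot']).as_matrix()
    print("t",round(float(s['clock']),2),"p",s['position'].round(1),"axes x",Rm[:,0].round(3),"y",Rm[:,1].round(3),"z",Rm[:,2].round(3),"F",s['contact_force'].round(1),"w",round(float(s['gripper_width']),1),"q",s['joints'].round(2)); return s,Rm
E
python3 - <<'E'
from h import *
s,Rm=st()
c=cam("wrist"); o=-c[1].T@c[2]
print("cam in tool",Rm.T@(o-s['position']),"cam fwd in tool",Rm.T@c[1][2],"right",Rm.T@c[1][0])
go((640.4,-29.4,170),zaxis=(.972,.236,0))
go((640.4,-29.4,170),zaxis=(-.972,-.236,0))
E
```

```text
t 1.05 p [ 228.3 -581.8  250.3] axes x [ 0.931  0.365 -0.   ] y [ 0. -0. -1.] z [-0.365  0.931 -0.   ] F [-0.7  0.2  0.1] w 85.5 q [-0.94  0.38  0.01  0.   -1.19 -0.26]
cam in tool [ -66.84824334 -123.11029593   -0.35260728] cam fwd in tool [2.58100433e-01 9.66117995e-01 4.31567715e-04] right [-7.67567258e-04 -2.41645570e-04  9.99999676e-01]
t 1.05 p [ 228.3 -581.8  250.3] shift cm [58.54  8.03 36.38] turn deg [ 0.   97.77  0.  ] F [-0.7  0.2  0.1] w 85.5
t 1.05 p [ 228.3 -581.8  250.3] shift cm [58.54  8.03 36.38] turn deg [  0.   -82.23  -0.  ] F [-0.7  0.2  0.1] w 85.5
```

```bash
python3 -m inch '[[1,58.5,3,36.4,0,-82.2,0],[1,58.5,3,36.4,0,-82.2,0],[1,58.5,3,36.4,0,-82.2,0],[1,58.5,3,36.4,0,-82.2,0],[1,58.5,3,36.4,0,-82.2,0],[1,58.5,3,36.4,0,-82.2,0],[1,58.5,3,36.4,0,-82.2,0],[1,58.5,3,36.4,0,-82.2,0],[1,58.5,3,36.4,0,-82.2,0],[1,58.5,3,36.4,0,-82.2,0],[1,58.5,3,36.4,0,-82.2,0],[1,58.5,3,36.4,0,-82.2,0],[1,58.5,3,36.4,0,-82.2,0],[1,58.5,3,36.4,0,-82.2,0],[1,58.5,3,36.4,0,-82.2,0],[1,58.5,3,36.4,0,-82.2,0],[1,58.5,3,36.4,0,-82.2,0],[1,58.5,3,36.4,0,-82.2,0],[1,58.5,3,36.4,0,-82.2,0]]'
python3 - <<'E'
from h import *
st()
save("w1",arm.get_image("wrist"),s=1.5); print(cam("wrist"))
E
```

```text
clock: 2.63
position: [640.3, -28.0, 219.5]
ee_rot: [-0.436, -0.556, 0.557, 0.437]
contact_force: [-0.4, -1.0, 0.3]
gripper_width: 85.5
t 2.63 p [640.3 -28.  219.5] axes x [-0.237  0.971  0.   ] y [-0.001 -0.    -1.   ] z [-0.971 -0.237  0.001] F [-0.4 -1.   0.3] w 85.5 q [ 0.21  0.43  0.01 -0.   -1.14  0.03]
(array([[301.22710237,   0.        , 258.8164702 ],
       [  0.        , 301.22710237, 185.94564204],
       [  0.        ,   0.        ,   1.        ]]), array([[-0.97153   , -0.23691095,  0.00163167],
       [-0.22843011,  0.93853393,  0.25879285],
       [-0.06284224,  0.25105229, -0.96593147]]), array([612.66990193, 148.30294116, 395.85742783]))
```

View pics/w1.png

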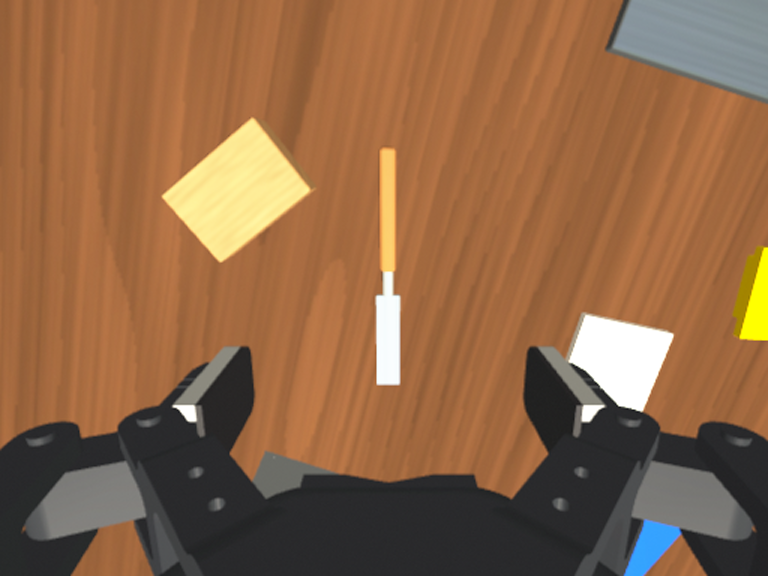

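```bash
python3 - <<'E'
from h import *
c=cam("wrist")
f=lambda x,y,z:plane(c,np.array([x,y])/1.5,z)[0]
t=f(388,384,10.5);e=f(388.5,148.5,18);j=f(388,271,18)
print(t,e,j,np.linalg.norm(t-e))
u=(t-e)[:2];u/=np.linalg.norm(u);print(u, "centre",t[:2]-140*u,e[:2]+45*u,j[:2]-45*u)
g=e[:2]+73*u
print("tile",f(583,313,25),f(672,333,25), "carton",f(160,195,30),f(253,118,30),f(313,188,30),f(221,262,30))
go((*g,21.5),xaxis=(*u,0))
E
```

```text
[611.58760496  78.90681267  10.5       ] [654.76121076 -99.66261038  18.        ] [634.43830623 -14.81583733  18.        ] 183.867476967225
[-0.23500387  0.97199444] centre [644.48814608 -57.17240835] [644.18603683 -55.92286076] [645.01348016 -58.55558694]
tile [486.23674091 -19.54016824  25.        ] [415.52176556 -20.35260447  25.        ] carton [799.0318558 -32.8443158  30.       ] [745.4210588  -97.05544182  30.        ] [698.50901076 -62.17717478  30.        ] [751.85481281   3.91531697  30.        ]
t 2.68 p [639.7 -29.1 219.9] shift cm [ 0.09 19.84  0.18] turn deg [-0.06  0.07  0.  ] F [ 0.2 -0.4  0.5] w 85.3
```

```bash
python3 -m inch '[[0.4,0.05,6,0.15,0,0,0],[0.4,0.05,12,0.15,0,0,0],[0.4,0.05,16,0.15,0,0,0],[0.4,0.05,18,0.15,0,0,0],[0.4,0.05,19.2,0.15,0,0,0],[0.4,0.05,19.8,0.15,0,0,0],[0.4,0.05,19.8,0.15,0,0,0],[0.4,0.05,19.8,0.15,0,0,0]]'
python3 - <<'E'
from h import *
st()
save("w2",arm.get_image("wrist"),s=1.5)
E
```

```text
clock: 3.35
position: [638.9, -30.1, 23.6]
ee_rot: [0.438, 0.556, -0.555, -0.437]
contact_force: [0.5, 0.8, 1.3]
gripper_width: 34.2
t 3.35 p [638.9 -30.1  23.6] axes x [-0.235  0.972 -0.001] y [ 0.002 -0.    -1.   ] z [-0.972 -0.235 -0.002] F [0.5 0.8 1.3] w 34.2 q [ 0.21  0.64 -0.2   0.   -0.73  0.03]
```

View pics/w2.png

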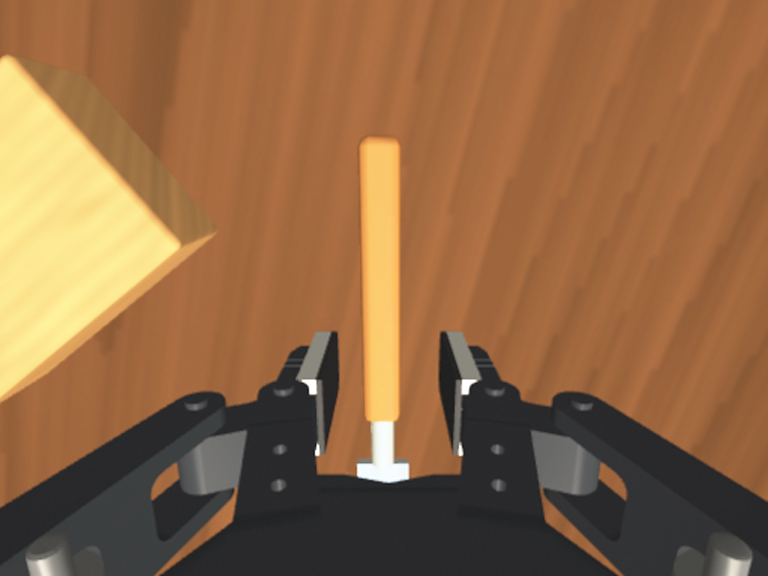

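```bash
python3 -m inch '[[0.4,0,0.15,0.05,0,0,0],[0.1,0,0.15,0.05,0,0,0],[0,0,0.15,0.05,0,0,0],[0,0,0.15,0.05,0,0,0],[0,0,0.15,0.05,0,0,0],[0,0,0.15,0.05,0,0,0],[0,0,0.15,0.05,0,0,0]]'
python3 - <<'E'
from h import *
st()
E
```

```text
clock: 3.98
position: [638.7, -29.3, 22.2]
ee_rot: [0.438, 0.556, -0.555, -0.436]
contact_force: [-1.3, 0.1, 5.2]
gripper_width: 10.3
t 3.98 p [638.7 -29.3  22.2] axes x [-0.236  0.972 -0.001] y [ 0.002 -0.    -1.   ] z [-0.972 -0.236 -0.002] F [-1.3  0.1  5.2] w 10.3 q [ 0.21  0.64 -0.2   0.   -0.73  0.03]
```

```bash
python3 - <<'E'
from h import *
go((563.8,30.3,60.2),xaxis=(.1118,.9937,0))
E
```

```text
t 3.98 p [638.7 -29.3  22.2] shift cm [ 7.55 -3.82  5.87] turn deg [ 1.200e-01  2.007e+01 -1.000e-02] F [-1.3  0.1  5.2] w 10.3
```

```bash
python3 -m inch '[[0,0,-2,0,0,0,0],[0,0,-3.8,0,0,0,0],[0,2,-3.8,2,0,7,0],[0,5,-3.8,4,0,14,0],[0,7.5,-3.8,5.9,0,20,0],[0,7.5,-3.8,5.9,0,20,0],[0,7.5,-3.8,5.9,0,20,0],[0,7.5,-3.8,5.9,0,20,0]]'
python3 - <<'E'
from h import *
st()
save("w3",arm.get_image("wrist"),s=1.5)
save("s3",arm.get_image("scene"),(220,190,150,120),5)
save("i3",arm.get_image("side"),(140,170,160,130),5)
E
```

```text
clock: 4.65
position: [563.3, 29.9, 59.0]
ee_rot: [0.527, 0.472, -0.472, -0.527]
contact_force: [-0.5, 0.3, -0.3]
gripper_width: 10.2
t 4.65 p [563.3  29.9  59. ] axes x [0.11  0.994 0.   ] y [ 0.001  0.    -1.   ] z [-0.994  0.11  -0.001] F [-0.5  0.3 -0.3] w 10.2 q [ 0.34  0.49 -0.37  0.   -0.71 -0.45]
```

View pics/w3.png

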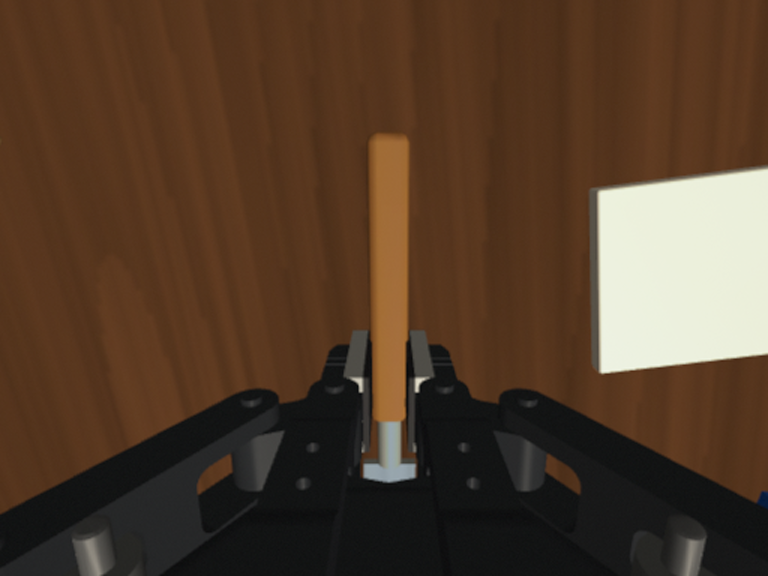

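View pics/s3.png

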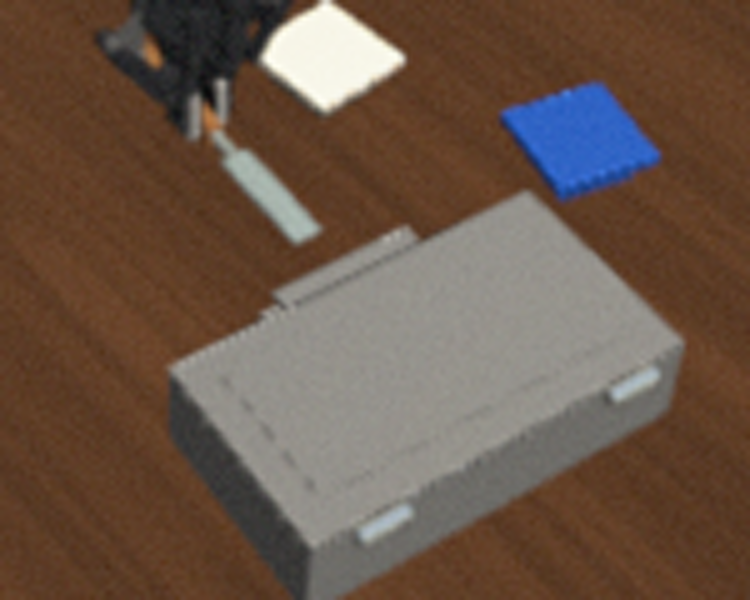

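View pics/i3.png

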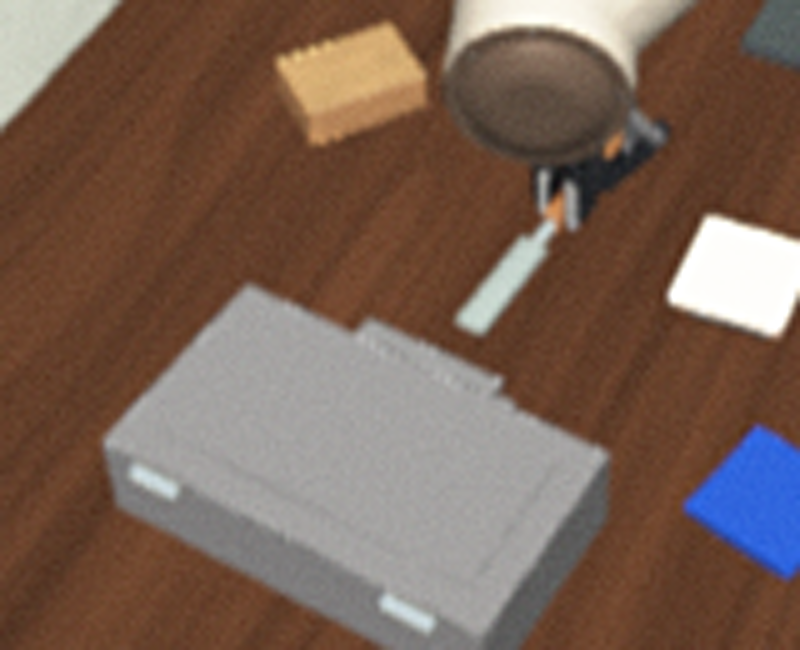

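```bash
python3 - <<'E'
from h import *
cs,ci=cam("scene"),cam("side")
S=lambda x,y:np.array([220+x/5,190+y/5]); I=lambda x,y:np.array([140+x/5,170+y/5])
print("tip",tri(cs,S(308,236),ci,I(470,328)),plane(cs,S(308,236),47),plane(ci,I(470,328),47))
for a,b in((S(275,295),I(372,320)),(S(408,227),I(503,380)),(S(530,191),I(608,455)),(S(172,370),I(248,285)),(S(683,342),I(480,640)),(S(315,543),I(106,440))): print(tri(cs,a,ci,b).round(1),plane(cs,a,60).round(1),plane(ci,b,60).round(1))
s,Rm=st(); print("fk tip",s['position']+Rm@np.array([111.5,13.2,0]))
E
```

```text
tip [574.0165462  143.06549871  45.92292307] [[575.02822948 144.6212117   47.        ]] [[573.6964779  142.97852366  47.        ]]
[623.1 170.2  57.4] [[625.4 173.8  60. ]] [[622.3 170.   60. ]]
[535.3 181.8  60.9] [[535.4 182.8  60. ]] [[535.8 179.6  60. ]]
[462.5 205.2  60.5] [[462.6 206.   60. ]] [[462.7 203.6  60. ]]
[699.9 176.8  59.6] [[700.6 178.8  60. ]] [[700.  175.2  60. ]]
[477.9 332.5  58.9] [[478.6 332.7  60. ]] [[477.6 333.4  60. ]]
[713.  304.3  61.3] [[712.6 304.3  60. ]] [[713.8 302.8  60. ]]
t 4.8 p [563.6  29.2  58.6] axes x [0.112 0.994 0.   ] y [ 0.  0. -1.] z [-0.994  0.112 -0.   ] F [ 0.9 -0.2 -0.4] w 10.0 q [ 0.34  0.49 -0.37  0.   -0.71 -0.45]
fk tip [576.07399774 140.05042007  45.43661682]
```

```bash
python3 -m inch '[[0,1.5,-0.1,0,0,0,0],[0,3,-0.1,0,0,0,0],[0,3.7,-0.1,0,0,0,0],[0,4.1,-0.1,0,0,0,0],[0,4.4,-0.1,0,0,0,0],[0,4.4,-0.1,0,0,0,0]]'
python3 - <<'E'
from h import *
st()
save("s4",arm.get_image("scene"),(220,190,150,120),5)
save("i4",arm.get_image("side"),(140,170,160,130),5)
E
```

```text
clock: 5.3
position: [567.8, 74.2, 59.7]
ee_rot: [-0.527, -0.472, 0.472, 0.527]
contact_force: [-0.4, -0.0, 0.4]
gripper_width: 10.6
t 5.3 p [567.8  74.2  59.7] axes x [ 0.11   0.994 -0.   ] y [-0. -0. -1.] z [-0.994  0.11   0.   ] F [-0.4 -0.   0.4] w 10.6 q [ 0.41  0.5  -0.35 -0.   -0.72 -0.52]
```

View pics/s4.png

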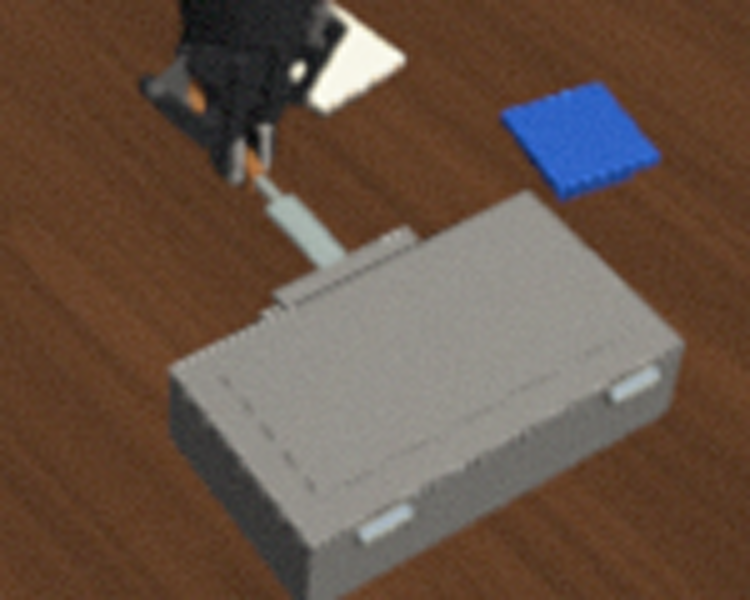

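View pics/i4.png

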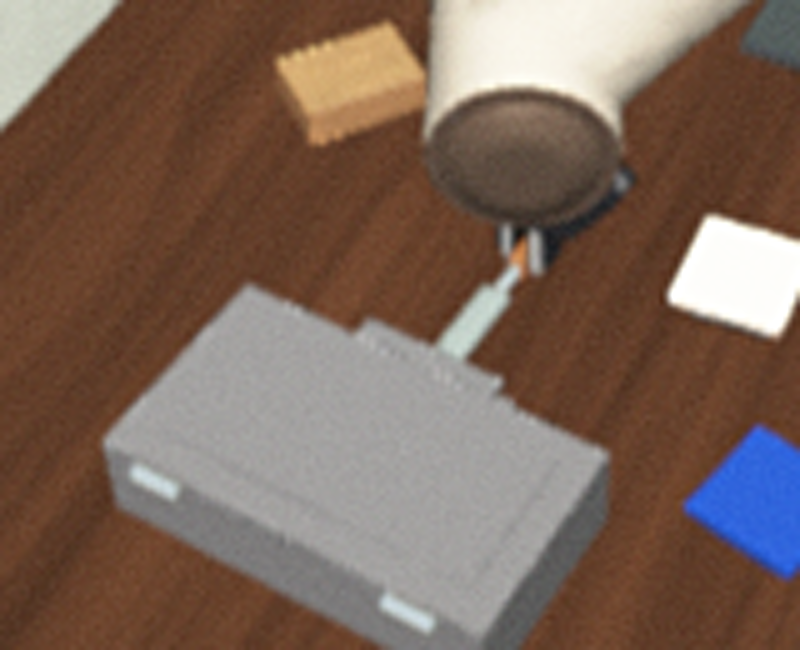

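```bash
python3 -m inch '[[0,0.2,0,0,0,0,0],[0,0.2,-0.4,0,0,0,0],[0,0.2,-0.8,0,0,0,0],[0,0.25,-1.4,0,0,0,0],[0,0.3,-2.0,0,0,0,0],[0,0.45,-2.7,0,0,0,0],[0,0.65,-3.4,0,0,0,0],[0,0.85,-3.9,0,0,0,0],[0,1.2,-4.7,0,0,0,0],[0,1.6,-5.5,0,0,0,0],[0,2.4,-6.9,0,0,0,0]]'
python3 - <<'E'
from h import *
st()
save("s5",arm.get_image("scene"),(220,170,150,120),5)
save("i5",arm.get_image("side"),(140,170,160,130),5)
E
```

```text
clock: 6.32
position: [569.5, 96.9, 128.6]
ee_rot: [-0.527, -0.47, 0.472, 0.528]
contact_force: [0.5, -2.3, -1.7]
gripper_width: 10.2
t 6.32 p [569.5  96.9 128.6] axes x [ 0.112  0.994 -0.001] y [-0.003 -0.001 -1.   ] z [-0.994  0.112  0.003] F [ 0.5 -2.3 -1.7] w 10.2 q [ 0.45  0.42 -0.27 -0.   -0.88 -0.56]
```

View pics/s5.png

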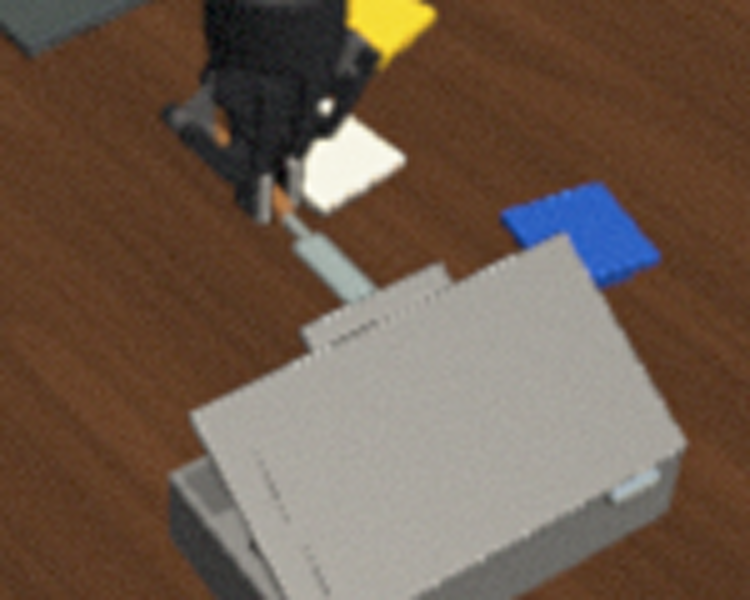

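View pics/i5.png

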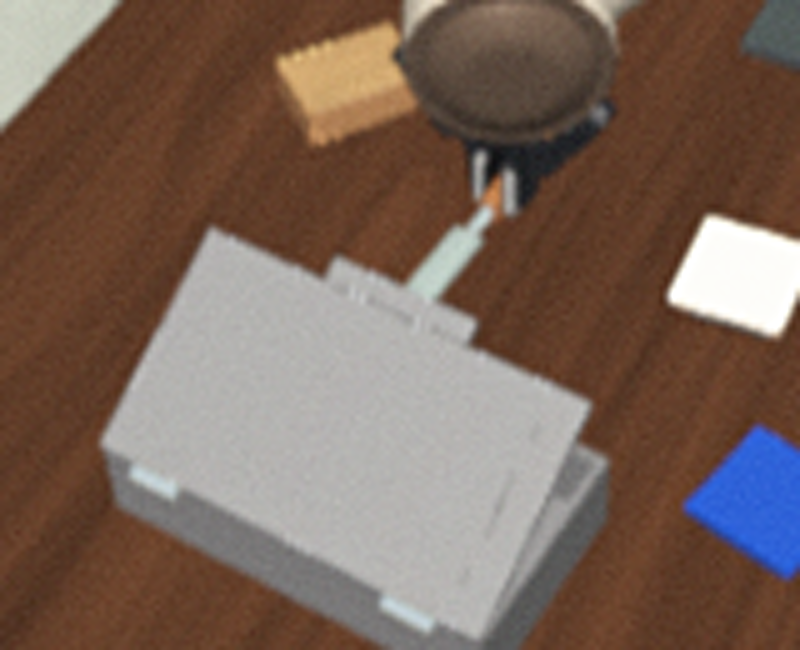

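```bash
python3 -m inch '[[0,0.7,-0.9,0,0,0,0],[0,1.4,-1.7,0,0,0,0],[0,2.2,-2.45,0,0,0,0],[0,3.1,-3.1,0,0,0,0],[0,4.0,-3.6,0,0,0,0],[0,4.9,-4.1,0,0,0,0],[0,5.9,-4.5,0,0,0,0],[0,6.9,-4.8,0,0,0,0],[0,7.9,-5.0,0,0,0,0],[0,9,-5.1,0,0,0,0],[0,10,-5.1,0,0,0,0],[0,11,-5.1,0,0,0,0],[0,12,-5.1,0,0,0,0],[0,13,-5,0,0,0,0],[0,14,-4.8,0,0,0,0],[0,14,-4.8,0,0,0,0]]'
python3 - <<'E'
from h import *
st()
save("s6",arm.get_image("scene"),(220,150,150,150),4)
save("i6",arm.get_image("side"),(140,150,160,150),4)
E
```

```text
clock: 7.75
position: [586.0, 238.4, 175.9]
ee_rot: [-0.527, -0.472, 0.472, 0.527]
contact_force: [0.3, 1.3, -0.4]
gripper_width: 10.4
t 7.75 p [586.  238.4 175.9] axes x [0.11  0.994 0.   ] y [-0.  0. -1.] z [-0.994  0.11   0.   ] F [ 0.3  1.3 -0.4] w 10.4 q [ 0.64  0.46 -0.07 -0.   -1.04 -0.75]
```

View pics/s6.png

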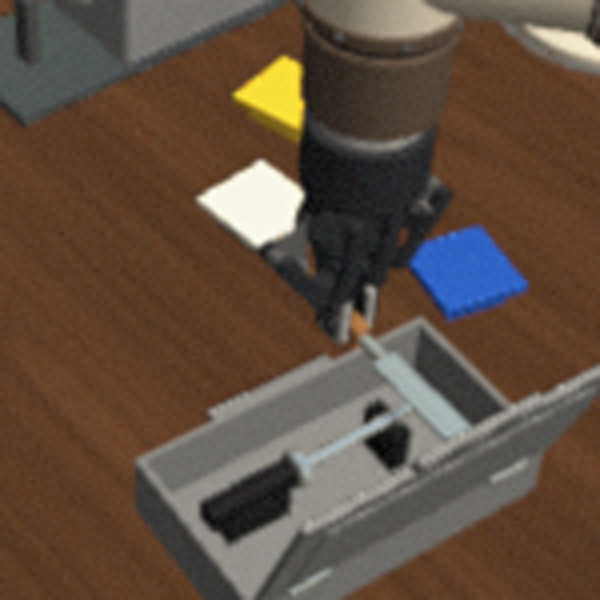

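View pics/i6.png

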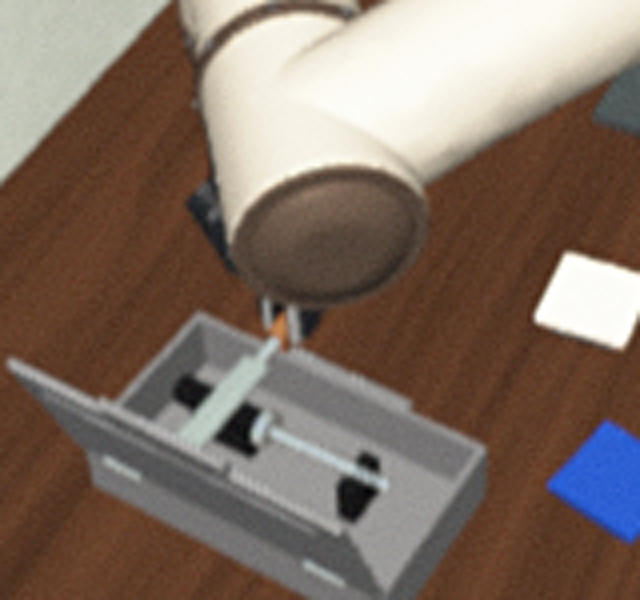

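```bash
python3 -m inch '[[0,-4,0,0,0,0,0],[0,-8,0,0,0,0,0],[0,-12,0,-1,0,0,0],[0,-15,2,-3,0,0,0],[0,-18,5,-5,0,0,0],[0,-21,8,-6.6,0,0,0],[0,-24.2,11.5,-6.6,0,0,0],[0,-24.2,14,-6.6,0,0,0],[0,-24.2,14.6,-6.6,0,0,0],[0,-24.2,14.6,-6.6,0,0,0],[0,-24.2,14.6,-6.6,0,0,0]]'
python3 - <<'E'
from h import *
st()
save("s7",arm.get_image("scene"),(190,150,180,150),4)
save("i7",arm.get_image("side"),(140,140,160,150),4)
E
```

```text
clock: 8.77
position: [625.8, -11.1, 31.9]
ee_rot: [0.527, 0.472, -0.471, -0.526]
contact_force: [0.5, 0.5, 0.5]
gripper_width: 10.5
t 8.77 p [625.8 -11.1  31.9] axes x [0.11  0.994 0.   ] y [ 0.002 -0.    -1.   ] z [-0.994  0.11  -0.002] F [0.5 0.5 0.5] w 10.5 q [ 0.24  0.61 -0.23  0.   -0.73 -0.35]
```

View pics/s7.png

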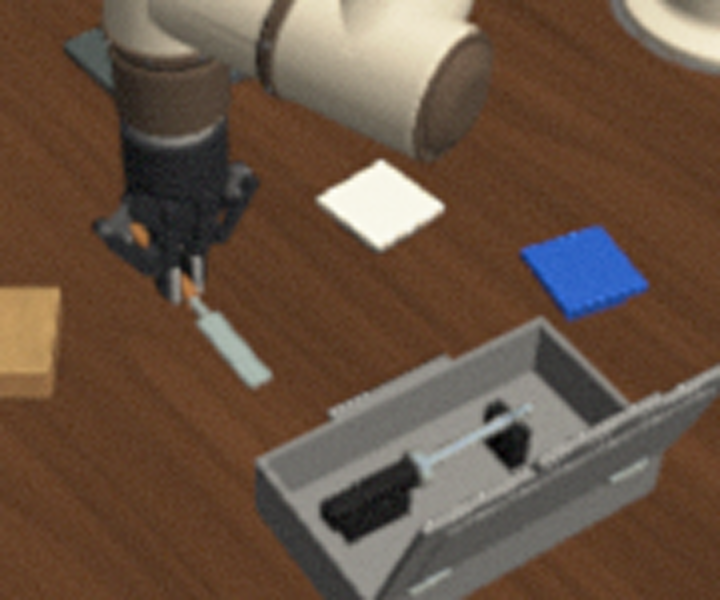

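View pics/i7.png

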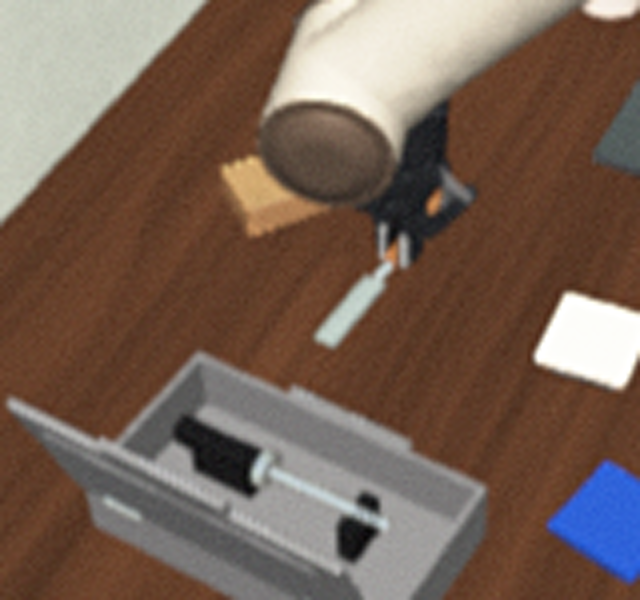

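Spatula looks unslipped; lowering ~10 mm and checking force.

```bash
python3 -m inch '[[0,0,0.5,0,0,0,0],[0,0,0.8,0,0,0,0],[0,0,0.95,0,0,0,0],[0,0,0.95,0,0,0,0]]'
```

```text
clock: 9.2
position: [625.0, -10.7, 22.2]
ee_rot: [0.527, 0.472, -0.471, -0.527]
contact_force: [-0.6, 0.4, 2.9]
gripper_width: 10.5
```

```bash
python3 -m inch '[[0.15,0,0,0,0,0,0],[0.3,0,0,0,0,0,0],[0.4,0,0,0,0,0,0],[0.4,0,0,0,0,0,0],[0.4,0,-2,0,0,0,0],[0.4,0,-6,0,0,0,0],[0.6,0,-10,0,0,0,0],[0.8,0,-14,0,0,0,0],[0.8,0,-15,0,0,0,0],[0.8,0,-15,0,0,0,0]]'
python3 - <<'E'
from h import *
st()
save("w8",arm.get_image("wrist"),s=1.2)
save("s8",arm.get_image("scene"),(190,150,180,150),4)
E
```

```text
clock: 10.03
position: [627.0, -11.2, 176.3]
ee_rot: [0.529, 0.474, -0.469, -0.525]
contact_force: [-0.5, -0.0, 0.1]
gripper_width: 68.3
t 10.03 p [627.  -11.2 176.3] axes x [0.111 0.994 0.003] y [ 0.01   0.001 -1.   ] z [-0.994  0.111 -0.01 ] F [-0.5 -0.   0.1] w 68.3 q [ 0.24  0.44 -0.1   0.   -1.02 -0.35]
```

View pics/w8.png

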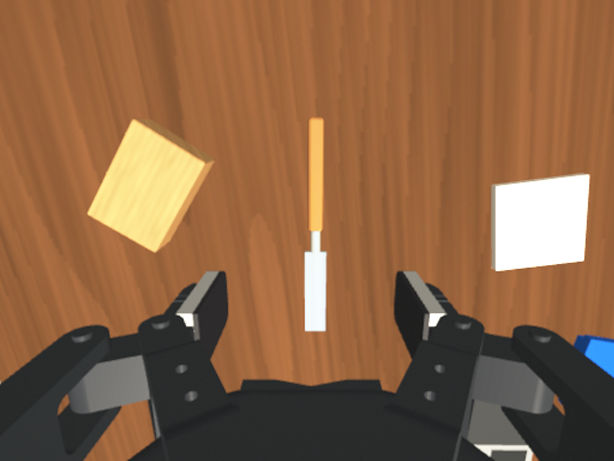

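View pics/s8.png

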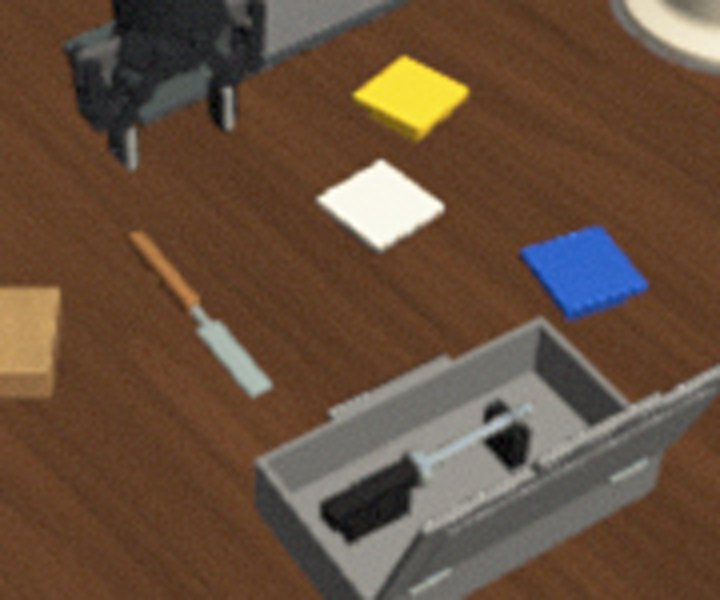

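```bash
python3 - <<'E'
from h import *
cs,ci=cam("scene"),cam("side")
S=lambda x,y:np.array([190+x/4,150+y/4]); I=lambda x,y:np.array([140+x/4,140+y/4])
a=[]
for n,p,q in(("tip",S(531,407),I(387,525)),("collar",S(420,464),I(263,468))):
    print(n,tri(cs,p,ci,q).round(1),plane(cs,p,37).round(1),plane(ci,q,37).round(1))
C=np.array([588.6,254.4]);ex=np.array([.9937,-.1118]);ey=np.array([.1118,.9937])
for X in((533,264,37),(530,259,37)): d=np.array(X[:2])-C; print(d@ex,d@ey)
# tube
b=arm.get_image("side"); save("i9",b,(285,120,110,90),7)
E
```

```text
tip [516.5 248.3  38.6] [[516. 249.  37.]] [[517.1 245.6  37. ]]
collar [613.  241.2  43.8] [[609.  237.4  37. ]] [[615.9 236.9  37. ]]
-56.32300000000002 3.323439999999992
-58.74510000000002 -1.9804600000000079
```

View pics/i9.png

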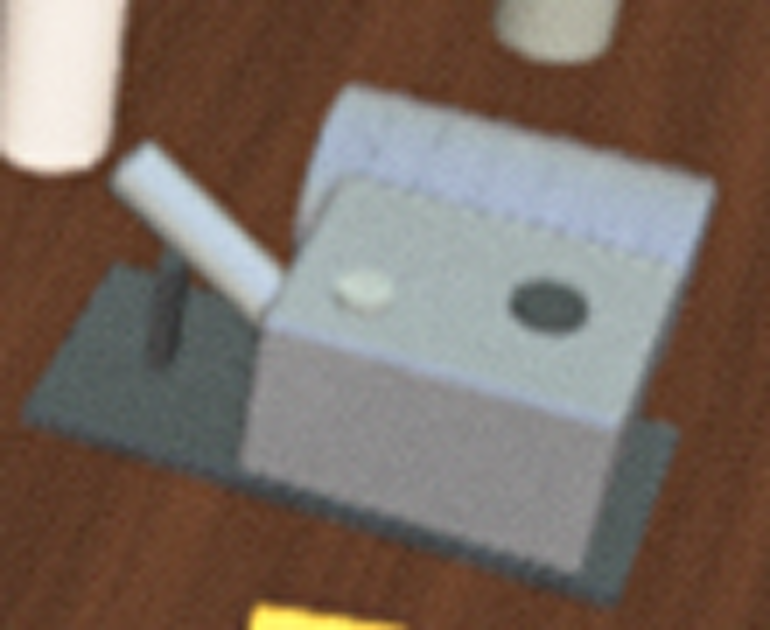

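```bash
python3 - <<'E'
from h import *
go((652,234,190),xaxis=(.9937,-.1118,0))
cs,ci=cam("scene"),cam("side")
ms=plane(cs,[[218.8,141.2]],125)[0]; mi=plane(ci,[[304,143.1]],125)[0]; print(ms,mi,tri(cs,(218.8,141.2),ci,(304,143.1)))
print(tri(cs,(241.2,146.5),ci,(323.9,162.1)))
E
```

```text
t 10.18 p [623.7 -11.6 169.9] shift cm [24.72 -2.01 -0.07] turn deg [-0.11 90.01 -0.13] F [-0.1 -0.1 -1.2] w 68.1
[ 504.10720681 -254.19183831  125.        ] [ 502.35184063 -262.19166197  125.        ] [ 502.02433932 -258.65443366  124.5328931 ]
[ 422.39819642 -242.81513636   78.06660585]
```

```bash
python3 -m inch '[[0.8,4,-2,0,0,7,0],[0.8,8,-2,0,0,14,0],[0.8,12,-2,0,0,21,0],[0.8,16,-2,0,0,28,0],[0.8,19,-2,0,0,35,0],[0.8,22,-2,0,0,42,0],[0.8,24.7,-2,0,0,49,0],[0.8,24.7,-2,0,0,56,0],[0.8,24.7,-2,0,0,63,0],[0.8,24.7,-2,0,0,70,0],[0.8,24.7,-2,0,0,77,0],[0.8,24.7,-2,0,0,84,0],[0.8,24.7,-2,0,0,90,0],[0.8,24.7,-2,0,0,90,0],[0.8,24.7,-2,0,0,90,0]]'
python3 - <<'E'
from h import *
s,_=st(); print(s['joints'])
save("w10",arm.get_image("wrist"),s=1.5)
for d in arm.masks_of("gauge_grip","wrist"): print(d['conf'],d['extent'])
E
```

```text
clock: 11.43
position: [651.5, 233.7, 189.0]
ee_rot: [0.707, -0.04, 0.037, -0.705]
contact_force: [-0.9, -0.2, -0.3]
gripper_width: 68.3
t 11.43 p [651.5 233.7 189. ] axes x [ 0.994 -0.109 -0.003] y [-0.003 -0.002 -1.   ] z [ 0.109  0.994 -0.002] F [-0.9 -0.2 -0.3] w 68.3 q [ 0.58  0.54  0.11 -0.   -1.14 -2.26]
[ 5.77263970e-01  5.42316745e-01  1.10087567e-01 -2.49575646e-04
 -1.14241389e+00 -2.25676434e+00]
0.82 [242.7, 15.3, 28.0, 203.9]
```

View pics/w10.png

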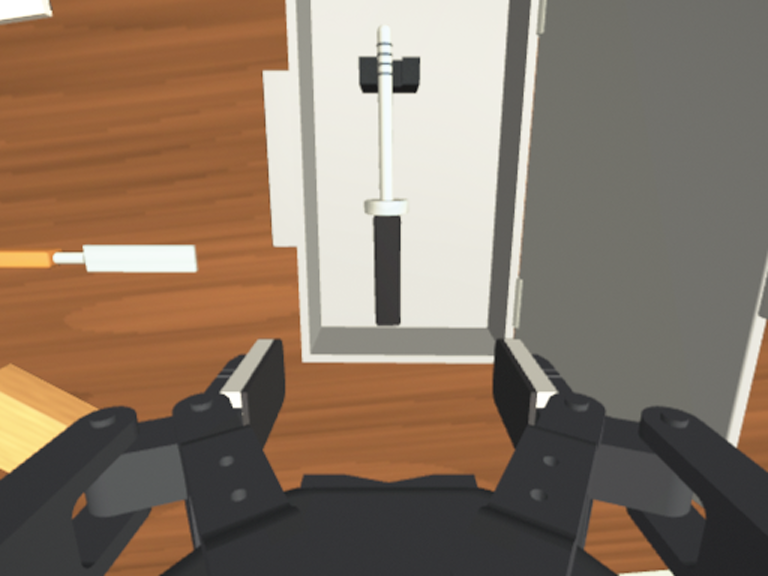

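```bash
python3 - <<'E'
from h import *
c=cam("wrist"); f=lambda x,y,z:plane(c,np.array([x,y])/1.5,z)[0]
t=f(384,25,37);e=f(387.5,325,46);h=f(386.5,216,46)
print(t,e,h,np.linalg.norm((t-e)[:2])); u=(e-t)[:2];u/=np.linalg.norm(u); print(u,e[:2]-35*u,h[:2]+35*u,t[:2]+138*u)
E
python3 -m inch '[[0.6,0,0,0,0,0,-7],[0.5,0,0,0,0,0,-14],[0.4,0,0,0,0,0,-21],[0.4,0,0,0,0,0,-28],[0.4,0,0,0,0,0,-35],[0.4,0,0,0,0,0,-35],[0.4,0,0,0,0,0,-35]]'
python3 - <<'E'
from h import *
s,_=st(); print(s['joints'],s['position'])
E
```

```text
[514.62732677 245.21660975  37.        ] [685.98340183 228.42673221  46.        ] [617.94616472 235.27969788  46.        ] 172.17666638396824
[ 0.99523402 -0.09751541] [651.15021129 231.83977142] [652.77935526 231.86665867] [651.96962091 231.75948371]
clock: 12.12
position: [664.1, 230.6, 217.1]
ee_rot: [0.692, 0.164, 0.223, -0.667]
contact_force: [-0.3, -1.9, 0.5]
gripper_width: 34.1
t 12.12 p [664.1 230.6 217.1] axes x [ 0.846 -0.07   0.528] y [ 0.525 -0.056 -0.849] z [ 0.09   0.996 -0.011] F [-0.3 -1.9  0.5] w 34.1 q [ 0.61  0.35 -0.52  0.96 -0.44 -3.09]
[ 0.60534014  0.34997584 -0.51839098  0.95689772 -0.43609361 -3.09302189] [664.13226627 230.61507255 217.06902507]
```

```bash
cat > kin.py <<'E'
import numpy as np
from scipy.spatial.transform import Rotation as R
from scipy.optimize import least_squares
D=[([-.9384,.3855,.0066,-.0005,-1.194,-.2586],(228.0,-581.5,249.8)),([.21,.43,.01,0,-1.14,.03],(640.3,-28,219.5)),([.21,.64,-.2,0,-.73,.03],(638.8,-29.7,22.9)),([.34,.49,-.37,0,-.71,-.45],(563.4,29.7,58.8)),([.41,.5,-.35,0,-.72,-.52],(567.8,74.2,59.7)),([.45,.42,-.27,0,-.88,-.56],(569.5,96.9,128.6)),([.64,.46,-.07,0,-1.04,-.75],(586,238.4,175.9)),([.24,.44,-.1,0,-1.02,-.35],(625.8,-11.2,173)),([.5773,.5423,.1101,0,-1.1424,-2.2568],(651.7,233.7,189.6)),([.60534,.34998,-.51839,.9569,-.43609,-3.09302],(664.13,230.6,217.07))]
s4=1
def fk(q,P):
    h0,a,b,c,e,L,d,dw=P
    A=R.from_euler('z',q[0]); B=A*R.from_euler('y',q[1]); C=B*R.from_euler('y',-q[2])
    W=C*R.from_euler('x',s4*q[3]); T=W*R.from_euler('y',-q[4]); 
    p=A.apply([0,d,h0])+B.apply([a,0,b])+C.apply([c,0,e])+W.apply([0,dw,0])+T.apply([L,0,0])
    T2=T*R.from_euler('x',q[5])  # tool x' = approach
    return p,T2
def fit():
    f=lambda P:np.concatenate([fk(q,P)[0]-p for q,p in D]+[(np.array(P)-P0)*0.01])
    P0=np.array([300,0,400,400,0,200,-100,0.])
    r=least_squares(f,P0); return r.x,np.abs(f(r.x)[:-8]).reshape(-1,3)
if __name__=="__main__":
    for s in (1,-1):
        s4=s; P,res=fit(); print(s,P.round(1),res.max(1).round(1)); print(fk(D[-1][0],P)[1].apply([1,0,0]),"meas (.525,-.056,-.849)")
        print(fk(D[-1][0],P)[1].as_matrix().round(3), fk(D[-2][0],P)[1].as_matrix().round(3))
E
python3 kin.py
```

```text
1 [  73.2    1.1  540.5  424.4   14.   180.3 -369.   208.9] [0.7 4.  3.8 2.  2.6 2.4 2.4 2.3 2.5 5.8]
[ 0.13235105  0.51146976 -0.84904763] meas (.525,-.056,-.849)
[[ 0.132 -0.232 -0.964]
 [ 0.511 -0.817  0.267]
 [-0.849 -0.528  0.011]] [[-0.003 -0.303 -0.953]
 [-0.002 -0.953  0.303]
 [-1.     0.003  0.002]]
-1 [ 157.6   -1.   564.8  420.7    1.8  278.8    0.6 -160.6] [1.3 3.2 2.6 1.2 2.1 0.5 2.  2.5 1.1 0.4]
[ 0.52530024 -0.0563718  -0.84904763] meas (.525,-.056,-.849)
[[ 0.525  0.834 -0.171]
 [-0.056 -0.167 -0.984]
 [-0.849  0.527 -0.041]] [[-0.003 -0.303 -0.953]
 [-0.002 -0.953  0.303]
 [-1.     0.003  0.002]]
```

```bash
cat > ik.py <<'E'
import numpy as np
from scipy.spatial.transform import Rotation as R
from scipy.optimize import least_squares
import kin; kin.s4=-1
P,_=kin.fit()
lo=np.array([-3.14,-1.21,-1.07,-3.16,-2.99,-3.1]);hi=np.array([3.14,2.06,1.41,2.05,-.16,3.1])
def fk(q):
    p,_=kin.fk(q,P); q2=list(q); q2[5]=-q[5]; _,T2=kin.fk(q2,P); M=T2.as_matrix(); return p,M  # col0=approach
# calibrate tool x
q=kin.D[-1][0]; M=fk(q)[1]; xm=M.T@np.array([.846,-.07,.528]); zm=M.T@np.array([.09,.996,-.011]); 
M2=fk(kin.D[-2][0])[1]; 
def axes(M): return np.c_[M@xm,M[:,0],M@zm]
def ik(p,T,seeds=None):
    best=None
    rng=np.random.default_rng(0)
    S=[np.array(kin.D[k][0]) for k in(0,7,8,9)]+[rng.uniform(lo,hi) for _ in range(12)]
    for s in S:
        f=lambda q:np.r_[(fk(q)[0]-p)/100,(axes(fk(q)[1])-T).ravel()]
        r=least_squares(f,np.clip(s,lo+1e-3,hi-1e-3),bounds=(lo,hi))
        if best is None or r.cost<best[0]-1e-6: best=(r.cost,r.x)
    return best
def tool(rx,beta,lateral=None):
    """rod x dir rx (unit); jaw z horizontal; tool x = rod x tilted by beta deg about z"""
    rx=np.array(rx)/np.linalg.norm(rx); z=np.cross([0,0,1.],rx); z/=np.linalg.norm(z)
    y=np.cross(z,rx); T=np.c_[rx,y,z]
    return T@R.from_euler('z',beta,degrees=True).as_matrix()
if __name__=="__main__":
    print(xm,zm,axes(M2).round(3))
    m=np.array([502,-258.7,125])
    az=np.radians(-11);a=np.array([np.cos(az)*np.cos(.6109),np.sin(az)*np.cos(.6109),np.sin(.6109)])
    for beta in(0,10,20,35):
        for d in(43,150):
            c,q=ik(m+d*a,tool(a,beta)); print("tube",beta,d,c.round(5),q.round(2))
        c,q=ik(np.array([652,232,37]),tool([.995,-.0975,0],beta)); print("case",beta,c.round(5),q.round(2))
        for fa in(-20,0,20,45):
            f=np.radians(fa);h=np.array([np.cos(f),np.sin(f),0]);c,q=ik(np.array([450,22,60])+138*h,tool(h,beta)); print("tile",beta,fa,c.round(5),q.round(2))
E
python3 ik.py
```

```text
[ 5.28781791e-05  9.99699883e-01 -3.76376593e-04] [ 4.70236091e-04  2.35624711e-04 -1.00011835e+00] [[ 0.994 -0.003  0.109]
 [-0.108 -0.002  0.994]
 [-0.003 -1.    -0.003]]
tube 0 43 0.00042 [-0.21  0.27 -0.54 -0.18 -0.16 -1.38]
tube 0 150 0.0 [-0.19  0.31 -0.35  0.01 -0.3  -1.58]
case 0 0.0 [ 0.58  0.69 -0.04 -0.   -0.84 -2.24]
tile 0 -20 0.0 [ 0.24  0.51 -0.33 -0.   -0.73 -2.16]
tile 0 0 0.0 [ 0.31  0.52 -0.31 -0.   -0.74 -1.88]
tile 0 20 0.0 [ 0.4   0.52 -0.32 -0.   -0.74 -1.62]
tile 0 45 0.0 [ 0.5   0.49 -0.38 -0.   -0.71 -1.29]
tube 10 43 0.0 [-0.19  0.29 -0.5   0.   -0.35 -1.58]
tube 10 150 0.0 [-0.19  0.35 -0.22  0.   -0.56 -1.58]
case 10 0.0 [ 0.53  0.75  0.13 -0.12 -1.09 -2.14]
tile 10 -20 0.0 [ 0.19  0.58 -0.17 -0.11 -0.98 -2.04]
tile 10 0 0.0 [ 0.29  0.59 -0.16 -0.06 -0.99 -1.82]
tile 10 20 0.0 [ 0.39  0.58 -0.19 -0.01 -0.97 -1.61]
tile 10 45 0.0 [ 0.53  0.54 -0.3   0.06 -0.9  -1.35]
tube 20 43 0.0 [-0.19  0.33 -0.38  0.   -0.6  -1.58]
tube 20 150 0.0 [-0.19  0.4  -0.09  0.   -0.82 -1.57]
case 20 0.0 [ 0.49  0.83  0.3  -0.2  -1.33 -2.09]
tile 20 -20 0.0 [ 0.15  0.65 -0.03 -0.18 -1.21 -1.98]
tile 20 0 0.0 [ 0.27  0.67 -0.02 -0.1  -1.22 -1.79]
tile 20 20 0.0 [ 0.39  0.66 -0.07 -0.02 -1.19 -1.6 ]
tile 20 45 0.0 [ 0.55  0.61 -0.21  0.09 -1.09 -1.39]
tube 35 43 0.0 [-0.19  0.43 -0.19 -0.   -0.95 -1.57]
tube 35 150 0.0 [-0.19  0.51  0.12 -0.   -1.17 -1.57]
case 35 0.0 [ 0.44  0.96  0.53 -0.3  -1.68 -2.06]
tile 35 -20 0.0 [ 0.1   0.78  0.17 -0.25 -1.52 -1.94]
tile 35 0 0.0 [ 0.24  0.8   0.17 -0.14 -1.54 -1.77]
tile 35 20 0.0 [ 0.39  0.79  0.1  -0.02 -1.49 -1.6 ]
tile 35 45 0.0 [ 0.57  0.73 -0.08  0.13 -1.36 -1.42]
```

```bash
cat >> h.py <<'E'
def goT(target,T):
    s=arm.read_state(); Rm=R.from_quat(s['ee_rot']).as_matrix(); p=s['position']
    print("t",round(float(s['clock']),2),"p",p.round(1),"shift cm",(Rm.T@(np.array(target)-p)/10).round(2),"turn deg",np.degrees(R.from_matrix(Rm.T@T).as_rotvec()).round(2),"F",s['contact_force'].round(1),"w",round(float(s['gripper_width']),1),"tool dir err of T ok")
E
python3 - <<'E'
from h import *
from ik import tool
goT((652,231.8,130),tool([.9952,-.0975,0],15))
E
```

```text
t 12.12 p [664.1 230.6 217.1] shift cm [-5.63  6.75  0.1 ] turn deg [ 0.56  0.56 46.89] F [-0.3 -1.9  0.5] w 34.1 tool dir err of T ok
```

```bash
python3 -m inch '[[0.4,-1,1,0,0,0,7],[0.4,-2,2,0,0,0,14],[0.4,-3,3,0,0,0,21],[0.4,-4,4,0,0,0.5,28],[0.4,-5,5,0,0.5,0.5,35],[0.4,-5.6,6.7,0.1,0.5,0.5,42],[0.4,-5.6,6.7,0.1,0.5,0.5,46.9],[0.4,-5.6,6.7,0.1,0.5,0.5,46.9],[0.4,-5.6,6.7,0.1,0.5,0.5,46.9]]'
python3 - <<'E'
from h import *
from ik import tool
st()
goT((652,231.8,38),tool([.9952,-.0975,0],15))
save("w11",arm.get_image("wrist"),s=1.5)
c=cam("wrist"); T=tool([.9952,-.0975,0],0)
o=np.array([652,231.8,37])
for X in([35,8,9],[35,-8,9],[-35,0,9],[-138,0,0]): print(proj(c,o+T[:,0]*X[0]+np.array([.0975,.9952,0])*X[1]+np.array([0,0,X[2]]))*1.5)
E
```

```text
clock: 12.87
position: [655.5, 234.0, 126.5]
ee_rot: [-0.692, 0.133, 0.057, 0.708]
contact_force: [1.2, -0.0, -0.7]
gripper_width: 34.2
t 12.87 p [655.5 234.  126.5] axes x [ 0.958 -0.103 -0.267] y [-0.265  0.037 -0.964] z [0.109 0.994 0.008] F [ 1.2 -0.  -0.7] w 34.2 q [ 0.51  0.71  0.3  -0.16 -1.38 -2.14]
t 12.87 p [655.5 234.  126.5] shift cm [ 2.06  8.62 -0.33] turn deg [-0.63 -0.53 -0.51] F [ 1.2 -0.  -0.7] w 34.2 tool dir err of T ok
[[401.593567   415.66287118]]
[[368.22528994 416.07502943]]
[[383.43328755 269.90255561]]
[[381.41335879  65.14358747]]
```

View pics/w11.png

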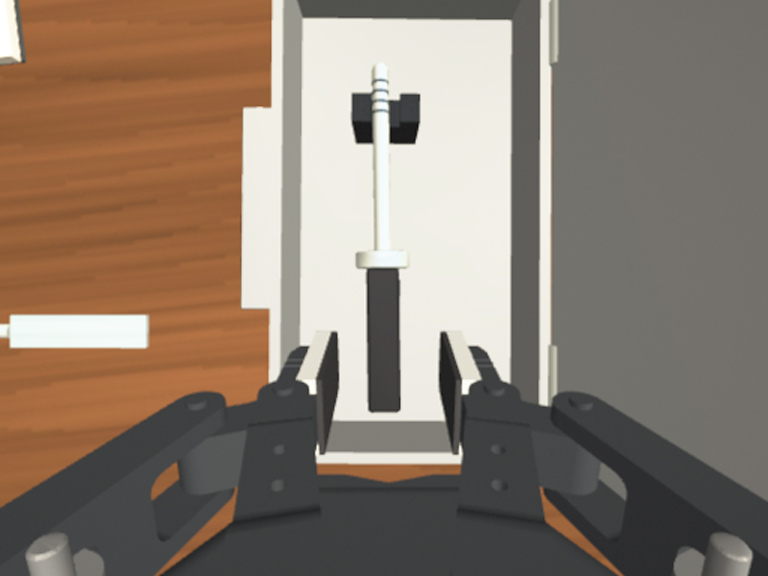

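```bash
python3 -m inch '[[0.35,0.6,2.5,-0.2,-0.6,-0.5,-0.5],[0.33,1.2,5,-0.33,-0.6,-0.5,-0.5],[0.33,1.7,7,-0.33,-0.6,-0.5,-0.5],[0.33,1.9,8,-0.33,-0.6,-0.5,-0.5],[0.33,2.0,8.6,-0.33,-0.6,-0.5,-0.5],[0.33,2.0,8.6,-0.33,-0.6,-0.5,-0.5],[0.33,2.0,8.6,-0.33,-0.6,-0.5,-0.5]]'
python3 - <<'E'
from h import *
from ik import tool
st()
goT((652,231.8,38),tool([.9952,-.0975,0],15))
save("w12",arm.get_image("wrist"),s=1.5)
E
```

```text
clock: 13.5
position: [650.1, 231.1, 42.9]
ee_rot: [-0.697, 0.122, 0.056, 0.704]
contact_force: [-0.6, 0.4, -0.1]
gripper_width: 28.1
t 13.5 p [650.1 231.1  42.9] axes x [ 0.964 -0.091 -0.251] y [-0.25   0.021 -0.968] z [ 0.093  0.996 -0.003] F [-0.6  0.4 -0.1] w 28.1 q [ 0.51  0.78  0.2  -0.15 -1.21 -2.11]
t 13.5 p [650.1 231.1  42.9] shift cm [0.3  0.43 0.09] turn deg [0.21 0.21 0.49] F [-0.6  0.4 -0.1] w 28.1 tool dir err of T ok
```

View pics/w12.png

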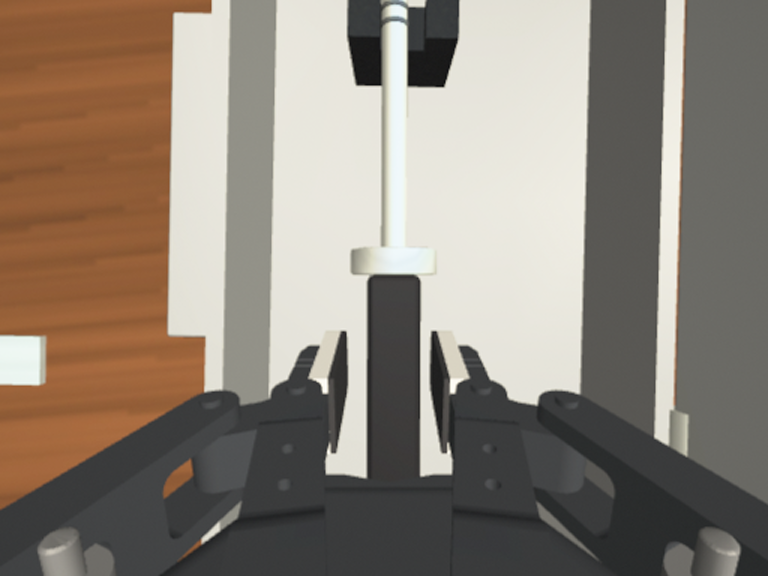

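```bash
python3 -m inch '[[0.33,0.3,0.4,0.1,0,0,0],[0.33,0.3,0.4,0.1,0,0,0],[0.1,0.3,0.4,0.1,0,0,0],[0,0.3,0.4,0.1,0,0,0],[0,0.3,0.4,0.1,0,0,0],[0,0.3,0.4,0.1,0,0,0],[0,0.3,0.4,0.1,0,0,0],[0,0.3,0.4,0.1,0,0,0]]'
python3 - <<'E'
from h import *
st()
E
```

```text
clock: 14.22
position: [652.2, 232.7, 37.8]
ee_rot: [-0.697, 0.122, 0.056, 0.704]
contact_force: [-0.4, 5.4, 1.2]
gripper_width: 15.3
t 14.22 p [652.2 232.7  37.8] axes x [ 0.964 -0.091 -0.25 ] y [-0.249  0.022 -0.968] z [ 0.094  0.996 -0.001] F [-0.4  5.4  1.2] w 15.3 q [ 0.51  0.79  0.21 -0.15 -1.2  -2.11]
```

```bash
python3 -m inch '[[0,-0.5,-2,0,0,0,0],[0,-1.2,-5,0,0,0,0],[0,-2.2,-9,0,0,0,0],[0,-3.2,-12.6,-1,0,0,0],[0,-3.2,-15,-5,0,0,0],[0,-3.1,-17,-9,0,0,0],[0,-3,-19,-13,0,0,0],[0,-3,-20,-17,0,0,0],[0,-3,-21,-21,0,0,0],[0,-3,-21,-25,0,0,0],[0,-2.8,-21,-29,0,0,0],[0,-2.8,-21,-33,0,0,0],[0,-2.8,-21,-37,0,0,0],[0,-2.8,-21,-41,0,0,0],[0,-2.8,-21,-45,0,0,0],[0,-2.8,-21,-48.5,0,0,0],[0,-2.8,-21,-51,0,0,0],[0,-2.8,-21,-51.3,0,0,0],[0,-2.8,-21,-51.3,0,0,0]]'
python3 - <<'E'
from h import *
st()
save("w13",arm.get_image("wrist"),s=1.5)
save("s13",arm.get_image("scene"),s=1.5)
save("i13",arm.get_image("side"),(150,60,250,190),3)
E
```

```text
clock: 15.8
position: [628.2, -283.6, 248.4]
ee_rot: [-0.697, 0.125, 0.056, 0.703]
contact_force: [0.1, 0.3, -0.3]
gripper_width: 14.8
t 15.8 p [ 628.2 -283.6  248.4] axes x [ 0.962 -0.095 -0.254] y [-0.254  0.021 -0.967] z [ 0.097  0.995 -0.004] F [ 0.1  0.3 -0.3] w 14.8 q [-0.18  0.62  0.37  0.02 -1.58 -1.49]
```

View pics/w13.png

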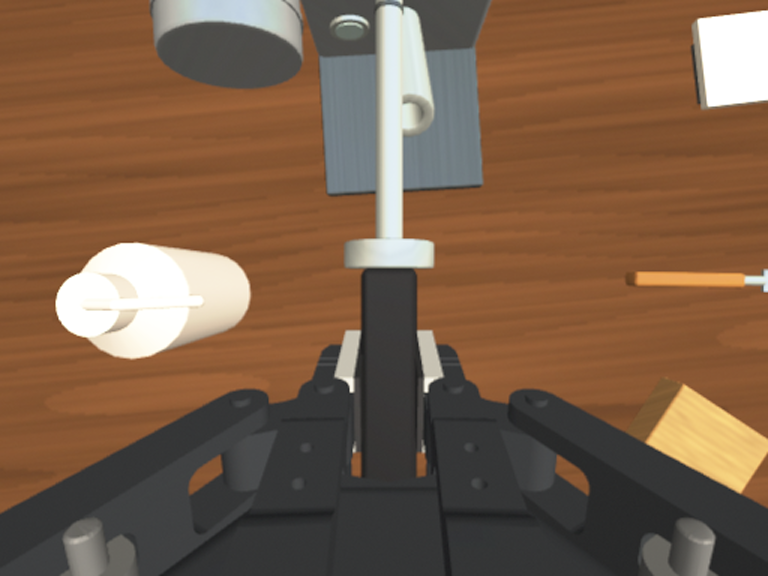

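View pics/s13.png

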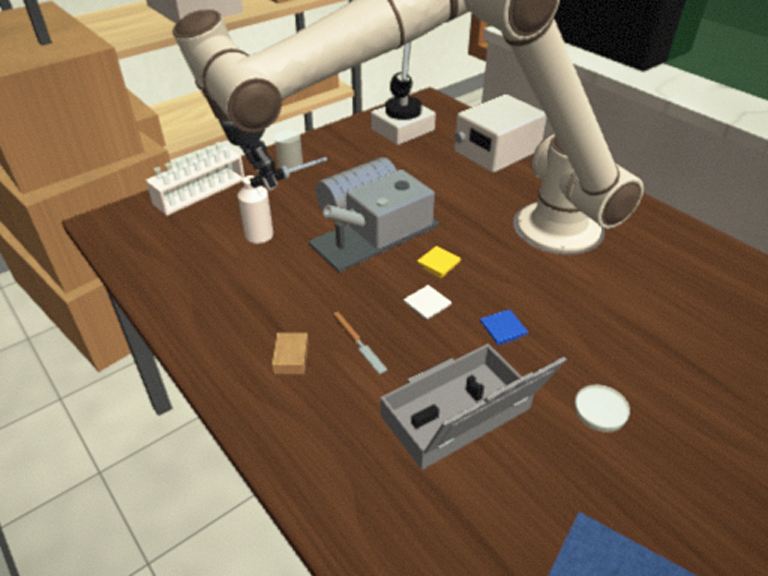

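View pics/i13.png

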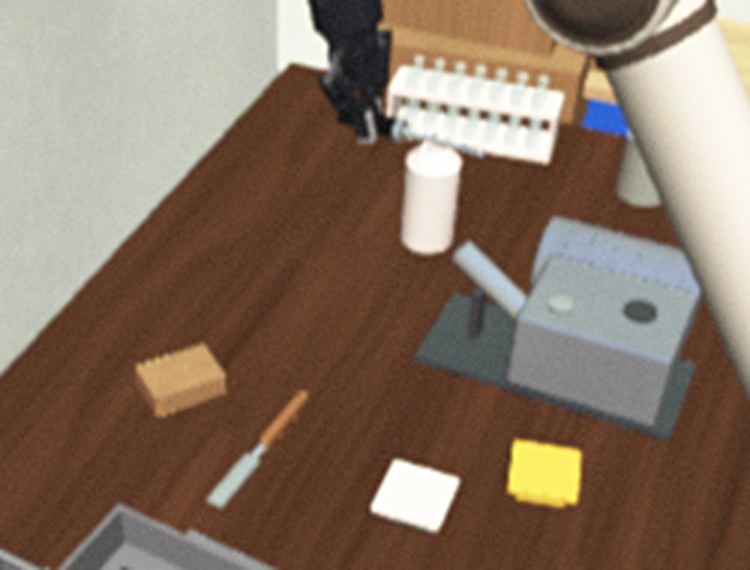

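```bash
python3 - <<'E'
from h import *
c=cam("wrist"); f=lambda x,y,z:plane(c,np.array([x,y])/1.5,z)[0].round(1)
print("mouth",f(413,114,125))
A,B,C,Dd=f(327,193,8),f(481,184,8),f(475,48,8),f(320,57,8)
print(A,B,C,Dd)
for p,q in((Dd,A),(C,B),(B,A)): d=q-p; print("az",np.degrees(np.arctan2(d[1],d[0])))
print("bottle cap",f(88,305,168),"shoulder",f(135,300,130), "base end", f(215,295,20))
# rod in hand: predict
s=arm.read_state(); 
print("tip", f(386,2,248.4))
save("w13b",arm.get_image("wrist"),(200,0,120,100),6)
cs,ci=cam("scene"),cam("side")
for d in arm.masks_of("gauge_tip","side")[:2]: print(d['conf'],d['extent'])
for n,c2 in(("scene",cs),("side",ci)):
  for d in arm.masks_of("wash_bottle",n)[:1]: print(n,d['extent'],plane(c2,[d['extent'][0]+d['extent'][2]/2,d['extent'][1]+d['extent'][3]-5],0))
E
```

```text
mouth [ 504.8 -256.   125. ]
[ 522.3 -323.6    8. ] [ 526.7 -195.2    8. ] [ 413.8 -189.9    8. ] [ 409.2 -318.9    8. ]
az -2.379622551302308
az -2.687731230685024
az -91.96263877941558
bottle cap [ 596.7 -423.7  168. ] shoulder [ 596.4 -422.5  130. ] base end [ 598.3 -420.    20. ]
tip [ 514.1 -271.3  248.4]
0.66 [260.3, 99.8, 48.3, 10.9]
scene [155.4, 116.8, 27.4, 42.6] [[ 597.83527888 -450.58897452    0.        ]]
side [283.6, 102.6, 21.2, 41.4] [[ 588.23245743 -438.75380635    0.        ]]
```

View pics/w13b.png

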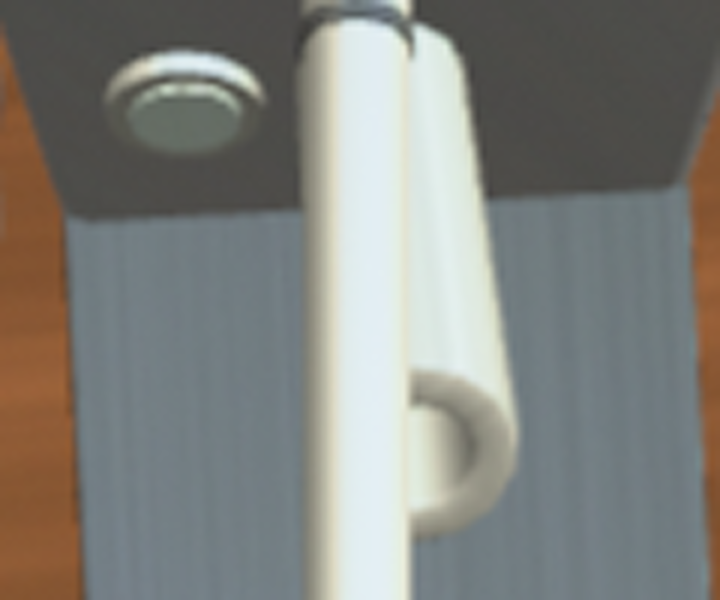

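```bash
python3 -m inch '[[0,2,0,3,0,0,0],[0,4,0,5,0,0,0],[0,4,0,5,0,0,0],[0,4,0,5,0,0,0]]'
python3 - <<'E'
from h import *
st()
save("w14",arm.get_image("wrist"),(120,0,200,140),4)
E
```

```text
clock: 16.48
position: [673.5, -232.9, 238.0]
ee_rot: [-0.698, 0.122, 0.059, 0.703]
contact_force: [-0.4, -0.0, -0.3]
gripper_width: 15.0
t 16.48 p [ 673.5 -232.9  238. ] axes x [ 0.963 -0.088 -0.254] y [-0.253  0.019 -0.967] z [ 0.09   0.996 -0.004] F [-0.4 -0.  -0.3] w 15.0 q [-0.1   0.68  0.45  0.01 -1.6  -1.56]
```

View pics/w14.png

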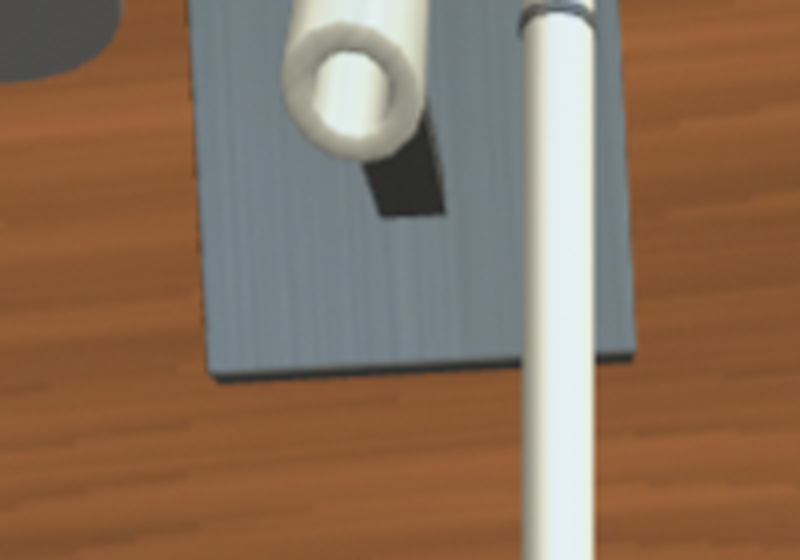

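```bash
python3 - <<'E'
from h import *
c=cam("wrist"); K,Rm,t=c
Q=lambda x,y:np.array([120+x/4,y/4])
m=plane(c,Q(351.5,93),125)[0]; print("mouth",m)
cs,ci=cam("scene"),cam("side")
print("proj side",proj(ci,m),"meas 304,143.1; scene",proj(cs,m),"meas 218.8,141.2")
o=-Rm.T@t
for azd in(-14,-11,-8,-5,-2.4,0,3):
    az=np.radians(azd);a=np.array([np.cos(az)*np.cos(.6109),np.sin(az)*np.cos(.6109),np.sin(.6109)])
    e1=np.cross(a,[0,0,1]);e1/=np.linalg.norm(e1);e2=np.cross(e1,a)
    ph=np.linspace(0,2*np.pi,73); 
    def circ(d,r): return (proj(c,m-d*a+r*(np.cos(ph)[:,None]*e1+np.sin(ph)[:,None]*e2))-[120,0])*4
    c0=circ(0,15);c1=circ(30,15);b=circ(0,8)
    # axis slope and silhouette at y=5
    ax=(proj(c,m-40*a)-[120,0])*4
    print(azd,"circ x",c0[:,0].min().round(),c0[:,0].max().round(),"y",c0[:,1].min().round(),c0[:,1].max().round(),"d30 x",c1[:,0].min().round(),c1[:,0].max().round(),"ymid",c1[:,1].mean().round(), "side axis@100",proj(ci,m-80*a).round(1),"scene",proj(cs,m-80*a).round(1))
E
```

```text
mouth [ 503.49370248 -262.22707912  125.        ]
proj side [[303.68171747 143.01126919]] meas 304,143.1; scene [[217.55618093 140.0434775 ]] meas 218.8,141.2
-14 circ x 279.0 423.0 y 15.0 163.0 d30 x 315.0 449.0 ymid 23.0 side axis@100 [[318.8 161.1]] scene [[236.1 146.4]]
-11 circ x 279.0 424.0 y 15.0 163.0 d30 x 308.0 444.0 ymid 22.0 side axis@100 [[319.3 160.6]] scene [[235.7 145.9]]
-8 circ x 278.0 424.0 y 16.0 163.0 d30 x 302.0 438.0 ymid 21.0 side axis@100 [[319.7 160.1]] scene [[235.2 145.4]]
-5 circ x 278.0 424.0 y 16.0 163.0 d30 x 295.0 433.0 ymid 21.0 side axis@100 [[320.1 159.6]] scene [[234.7 144.9]]
-2.4 circ x 277.0 424.0 y 16.0 163.0 d30 x 290.0 428.0 ymid 22.0 side axis@100 [[320.4 159.1]] scene [[234.3 144.5]]
0 circ x 277.0 425.0 y 15.0 163.0 d30 x 285.0 423.0 ymid 22.0 side axis@100 [[320.7 158.6]] scene [[233.8 144.1]]
3 circ x 277.0 424.0 y 15.0 163.0 d30 x 279.0 417.0 ymid 23.0 side axis@100 [[320.9 158. ]] scene [[233.2 143.7]]
```

```bash
python3 - <<'E'
from h import *
from ik import tool,ik
m=np.array([503.5,-262.2,125]); az=np.radians(-2.5);a=np.array([np.cos(az)*np.cos(.6109),np.sin(az)*np.cos(.6109),np.sin(.6109)])
for d in(43,160):
    print(ik(m+d*a,tool(a,14.5)))
goT(m+163*a,tool(a,14.5))
E
```

```text
(np.float64(2.016596376888687e-07), array([-0.21629581,  0.31753224, -0.37984841, -0.12110036, -0.52366437,
       -1.30394334]))
(np.float64(2.016596376888178e-07), array([-0.18659157,  0.38026342, -0.10290877, -0.07487102, -0.73454813,
       -1.38124051]))
t 16.53 p [ 673.  -234.   238.7] shift cm [-2.66  2.8  -3.71] turn deg [  0.38  -2.79 -35.16] F [-0.3 -0.4 -0.3] w 14.9 tool dir err of T ok
```

```bash
python3 -m inch '[[0,0,0,0,0,-0.5,-7],[0,0,0,-0.5,0,-1,-14],[0,0,0,-1,0.2,-1.5,-21],[0,-0.5,0.5,-2,0.3,-2,-28],[0,-1.5,1.5,-3,0.4,-2.8,-35.2],[0,-2.7,2.8,-3.7,0.4,-2.8,-35.2],[0,-2.7,2.8,-3.7,0.4,-2.8,-35.2],[0,-2.7,2.8,-3.7,0.4,-2.8,-35.2]]'
cat > tube.py <<'E'
from h import *
from ik import tool
m=np.array([503.5,-262.2,125]); az=np.radians(-2.5);a=np.array([np.cos(az)*np.cos(.6109),np.sin(az)*np.cos(.6109),np.sin(.6109)])
E
python3 - <<'E'
from tube import *
s,Rm=st()
goT(m+163*a,tool(a,14.5))
save("w15",arm.get_image("wrist"),(120,0,270,190),2.9)
save("s15",arm.get_image("scene"),(150,80,150,120),5)
save("i15",arm.get_image("side"),(240,70,150,120),5)
c=cam("wrist"); rx=Rm@np.array([.968,-.25,0]); print("rod el",np.degrees(np.arcsin(rx[2])),"az",np.degrees(np.arctan2(rx[1],rx[0])))
print("pred tip",(proj(c,s['position']-138*rx)-[120,0])*2.9,"mouth",(proj(c,m)-[120,0])*2.9)
print("offset of tip from axis", (s['position']-138*rx-m)-(((s['position']-138*rx-m)@a)*a))
cs,ci=cam("scene"),cam("side"); tp=s['position']-138*rx
print("scene tip,mouth",(proj(cs,[tp,m])-[150,80])*5,"side",(proj(ci,[tp,m])-[240,70])*5)
E
```

```text
clock: 17.2
position: [634.6, -270.0, 220.0]
ee_rot: [0.699, 0.11, 0.143, -0.693]
contact_force: [0.8, -0.5, 0.2]
gripper_width: 15.1
t 17.2 p [ 634.6 -270.   220. ] axes x [ 0.935 -0.044  0.352] y [ 0.351 -0.017 -0.936] z [ 0.047  0.999 -0.   ] F [ 0.8 -0.5  0.2] w 15.1 q [-0.19  0.38 -0.1  -0.07 -0.74 -1.38]
t 17.2 p [ 634.6 -270.   220. ] shift cm [0.16 0.22 0.21] turn deg [ 0.07 -0.18  0.1 ] F [ 0.8 -0.5  0.2] w 15.1 tool dir err of T ok
rod el 35.069536672524386 az -2.689583228023536
pred tip [[ 403.99458005 -164.28661296]] mouth [[ 414.714016   -308.61232919]]
offset of tip from axis [-1.39602644 -1.6171264   1.89095608]
scene tip,mouth [[311.42512463 288.87043053]
 [337.79657802 300.23910779]] side [[295.93810888 337.56427231]
 [318.38721024 365.07589429]]
```

View pics/w15.png

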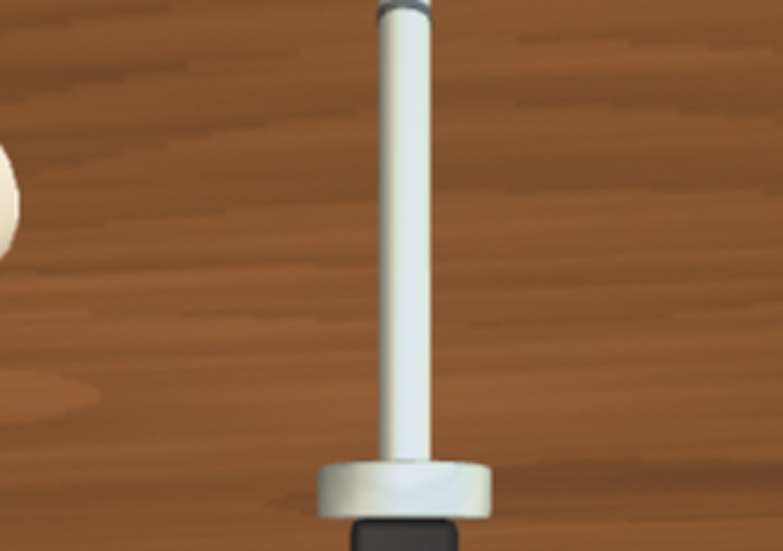

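View pics/s15.png

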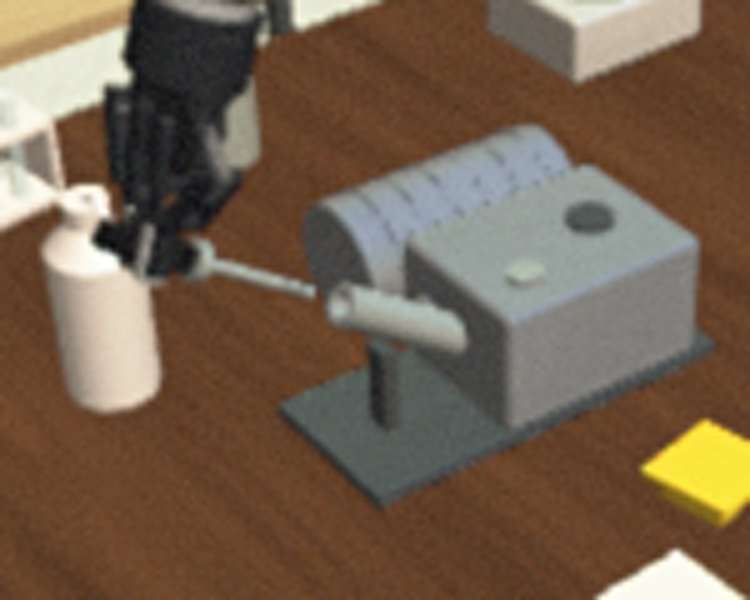

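View pics/i15.png

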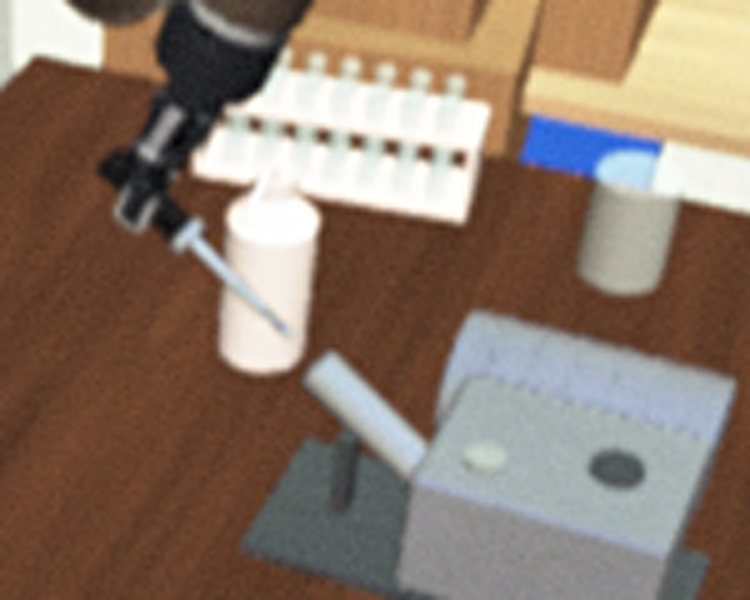

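```bash
python3 - <<'E'
from tube import *
goT(m+143*a,tool(a,14.5))
cs,ci=cam("scene"),cam("side")
e1=np.array([0,1.,0]);e1-=a*(e1@a);e1/=np.linalg.norm(e1);e2=np.cross(a,e1);e2*=np.sign(e2[2])
def pd(c,e,ax): 
    d=(proj(c,m+e)-proj(c,m))[0]; n=(proj(c,m)-proj(c,m+20*a))[0]; n/=np.linalg.norm(n); return d@np.array([-n[1],n[0]])
A=np.array([[pd(cs,e1,0),pd(cs,e2,0)],[pd(ci,e1,0),pd(ci,e2,0)]]); print(A,e1,e2)
print(np.linalg.solve(A,[.61,-.54]))
E
```

```text
t 17.35 p [ 637.3 -269.1  220.1] shift cm [-2.04  0.63  0.1 ] turn deg [ 0.04 -0.07  0.2 ] F [ 0.1  0.  -0.9] w 14.9 tool dir err of T ok
[[ 0.08578341 -0.28996127]
 [ 0.18053415 -0.23945855]] [0.02925845 0.99936148 0.02050802] [-0.5739714   0.          0.81887534]
[-9.51536078 -4.91879515]
```

```bash
python3 - <<'E'
from tube import *
K=cam("wrist")[0]
s=arm.read_state();Rm=R.from_quat(s['ee_rot']).as_matrix();c=cam("wrist");Rc=c[1]@Rm; oc=Rm.T@(-c[1].T@c[2]-s['position'])
def wc(quat,p):
    T=R.from_quat(quat).as_matrix(); R2=Rc@T.T; o=np.array(p)+T@oc; return K,R2,-R2@o
c13=wc([-.697,.125,.056,.703],[628.2,-283.6,248.4]); c14=wc([-.698,.122,.059,.703],[673.5,-232.9,238])
e1=np.cross(a,[0,0,1]);e1/=np.linalg.norm(e1);e2=np.cross(e1,a);ph=np.linspace(0,6.283,73)
for mm in(m,m+[0,3,0],m+[0,6,0]):
    X=mm+15*(np.cos(ph)[:,None]*e1+np.sin(ph)[:,None]*e2)
    p=(proj(c13,X)-[200,0])*6; q=(proj(c14,X)-[120,0])*4
    print("w13 right",p[:,0].max(),"bottom",p[:,1].max(),"meas 518,537;  w14",q.min(0),q.max(0),"meas 283,22,420,162")
E
```

```text
w13 right 530.5767341362886 bottom 546.2778311460467 meas 518,537;  w14 [273.62932988  14.68275646] [420.67286789 162.21223298] meas 283,22,420,162
w13 right 551.4754773476893 bottom 544.3150899354503 meas 518,537;  w14 [288.19215177  13.29224634] [435.06342742 160.95971087] meas 283,22,420,162
w13 right 572.3761777095934 bottom 542.3521739876477 meas 518,537;  w14 [302.75650182  11.90158403] [449.45547839 159.70706455] meas 283,22,420,162
```

```bash
python3 -m inch '[[0,-0.7,0.3,0.05,0,0,0.1],[0,-1.5,0.5,0.05,0,0,0.2],[0,-2.0,0.63,0.05,0,0,0.2],[0,-2.0,0.63,0.05,0,0,0.2],[0,-2.0,0.63,0.05,0,0,0.2]]'
python3 - <<'E'
from tube import *
s,Rm=st()
goT(m+143*a,tool(a,14.5))
save("s16",arm.get_image("scene"),(190,110,70,55),10)
save("i16",arm.get_image("side"),(270,110,70,55),10)
rx=Rm@np.array([.968,-.25,0]);tp=s['position']-138*rx
d=tp-m; print("tip rel: along",d@a,"perp",d-(d@a)*a, "rod el,az",np.degrees(np.arcsin(rx[2])),np.degrees(np.arctan2(rx[1],rx[0])))
cs,ci=cam("scene"),cam("side")
print("scene tip,mouth,collar",(proj(cs,[tp,m,tp+95*rx])-[190,110])*10,"side",(proj(ci,[tp,m,tp+95*rx])-[270,110])*10)
E
```

```text
clock: 17.77
position: [619.5, -267.5, 205.6]
ee_rot: [0.698, 0.109, 0.141, -0.693]
contact_force: [0.3, -0.1, -1.0]
gripper_width: 14.9
t 17.77 p [ 619.5 -267.5  205.6] axes x [ 0.937 -0.043  0.348] y [ 0.347 -0.015 -0.938] z [0.045 0.999 0.   ] F [ 0.3 -0.1 -1. ] w 14.9 q [-0.19  0.37 -0.15 -0.08 -0.7  -1.37]
t 17.77 p [ 619.5 -267.5  205.6] shift cm [ 0.15 -0.1   0.02] turn deg [ 0.   -0.09 -0.15] F [ 0.3 -0.1 -1. ] w 14.9 tool dir err of T ok
tip rel: along 3.3805251075080665 perp [ 0.10464244 -0.00826885 -0.14980668] rod el,az 34.82494048978869 -2.6091911823093046
scene tip,mouth,collar [[267.96800021 298.97585252]
 [275.59315604 300.47821559]
 [ 48.69549646 240.93530337]] side [[329.31256761 323.56815405]
 [336.77442048 330.15178859]
 [126.49333668 129.22404887]]
```

View pics/s16.png

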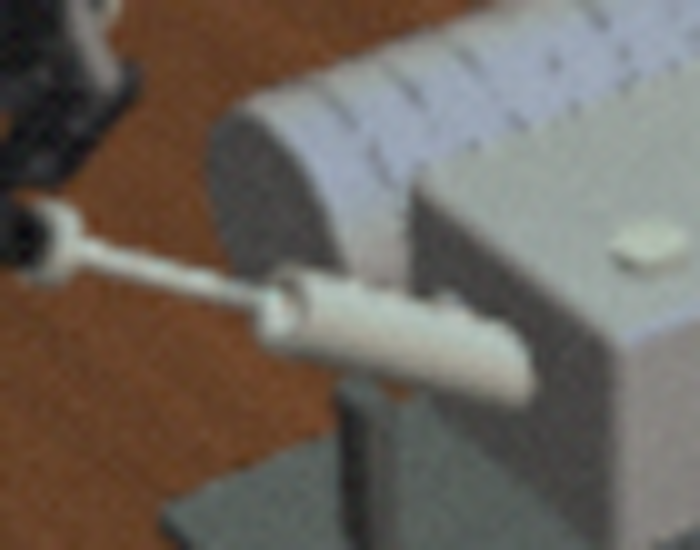

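View pics/i16.png

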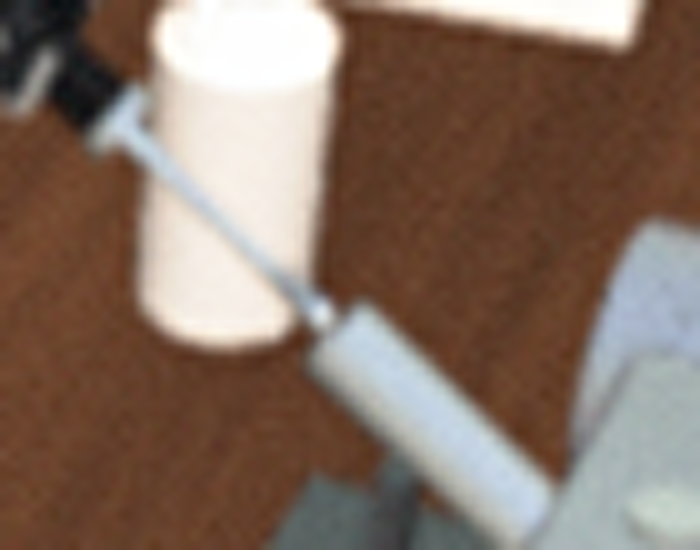

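```bash
python3 -m inch '[[0,-0.5,0.13,0,0,0,0],[0,-1,0.26,0,0,0,0],[0,-1.6,0.41,0,0,0,0],[0,-2.4,0.62,0,0,0,0],[0,-3.2,0.83,0,0,0,0],[0,-4,1.03,0,0,0,0],[0,-4.8,1.24,0,0,0,0],[0,-4.8,1.24,0,0,0,0]]'
python3 - <<'E'
from tube import *
s,Rm=st()
rx=Rm@np.array([.968,-.25,0]);tp=s['position']-138*rx
d=tp-m; print("tip rel: along",d@a,"perp",d-(d@a)*a, "rod el,az",np.degrees(np.arcsin(rx[2])),np.degrees(np.arctan2(rx[1],rx[0])))
save("s17",arm.get_image("scene"),(190,110,70,55),10)
save("i17",arm.get_image("side"),(270,110,70,55),10)
E
```

```text
clock: 18.53
position: [576.8, -265.4, 176.1]
ee_rot: [0.698, 0.108, 0.14, -0.694]
contact_force: [-0.9, -0.6, -0.7]
gripper_width: 15.1
t 18.53 p [ 576.8 -265.4  176.1] axes x [ 0.937 -0.044  0.345] y [ 0.345 -0.014 -0.938] z [0.046 0.999 0.002] F [-0.9 -0.6 -0.7] w 15.1 q [-0.2   0.34 -0.28 -0.1  -0.61 -1.34]
tip rel: along -48.57784321188745 perp [-0.27088823  0.43720826  0.41370553] rod el,az 34.67969123901131 -2.72019183461235
```

View pics/s17.png

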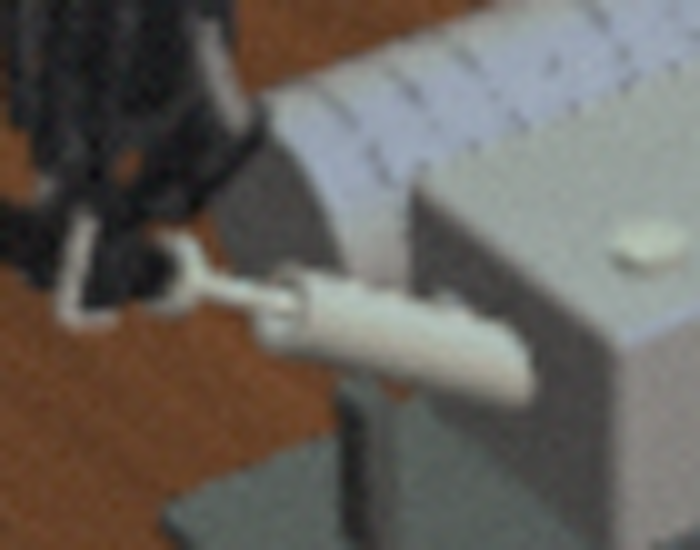

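View pics/i17.png

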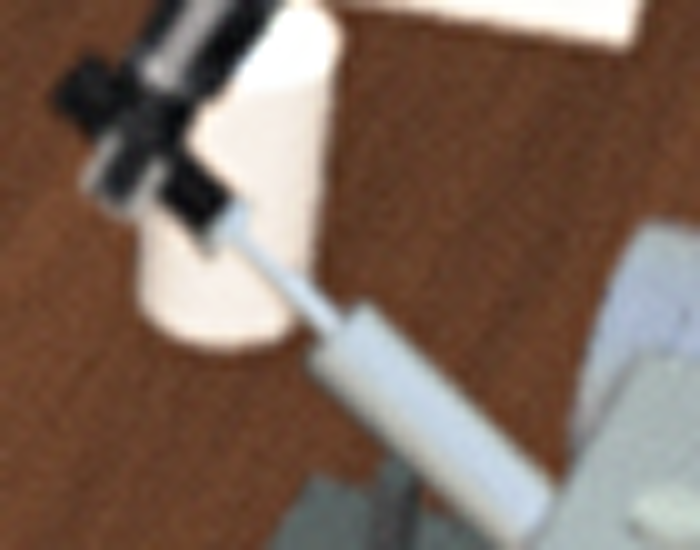

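```bash
python3 -m inch '[[0,-0.6,0.15,0,0,0,0],[0,-1.2,0.3,0,0,0,0],[0,-1.8,0.46,0,0,0,0],[0,-2.4,0.62,0,0,0,0],[0,-3,0.77,0,0,0,0],[0,-3.6,0.93,0,0,0,0],[0,-3.9,1,0,0,0,0],[0,-3.9,1,0,0,0,0]]'
cat > tr.py <<'E'
from tube import *
s,Rm=st()
rx=Rm@np.array([.968,-.25,0]);tp=s['position']-138*rx
d=tp-m; print("tip along",d@a,"perp",d-(d@a)*a, "el,az",np.degrees(np.arcsin(rx[2])),np.degrees(np.arctan2(rx[1],rx[0])),"F.a",s['contact_force']@a)
E
python3 tr.py
```

```text
clock: 19.3
position: [545.1, -264.1, 154.1]
ee_rot: [0.698, 0.109, 0.141, -0.693]
contact_force: [-0.3, 0.3, -1.3]
gripper_width: 14.9
t 19.3 p [ 545.1 -264.1  154.1] axes x [ 0.937 -0.043  0.347] y [ 0.347 -0.015 -0.938] z [0.046 0.999 0.001] F [-0.3  0.3 -1.3] w 14.9 q [-0.21  0.32 -0.36 -0.12 -0.54 -1.31]
tip along -87.17341514347518 perp [-0.22694644  0.2148797   0.33716559] el,az 34.79406621222724 -2.660480948080987 F.a -1.044237397314223
```

Now 5 mm, then creeping.

```bash
python3 -m inch '[[0,-0.2,0.05,0,0,0,0],[0,-0.4,0.1,0,0,0,0],[0,-0.5,0.13,0,0,0,0],[0,-0.5,0.13,0,0,0,0]]'; python3 tr.py | tail -1; python3 -c "
from tube import *
save('i18',arm.get_image('side'),(270,110,70,55),10)"
```

```text
clock: 19.63
position: [541.7, -264.0, 151.6]
ee_rot: [0.698, 0.109, 0.141, -0.693]
contact_force: [-0.1, -0.8, -1.0]
gripper_width: 14.7
tip along -91.33358154862705 perp [-0.10322239  0.14729937  0.15644097] el,az 34.861364264149856 -2.6289325297745445 F.a -0.6313004020411421
```

View pics/i18.png

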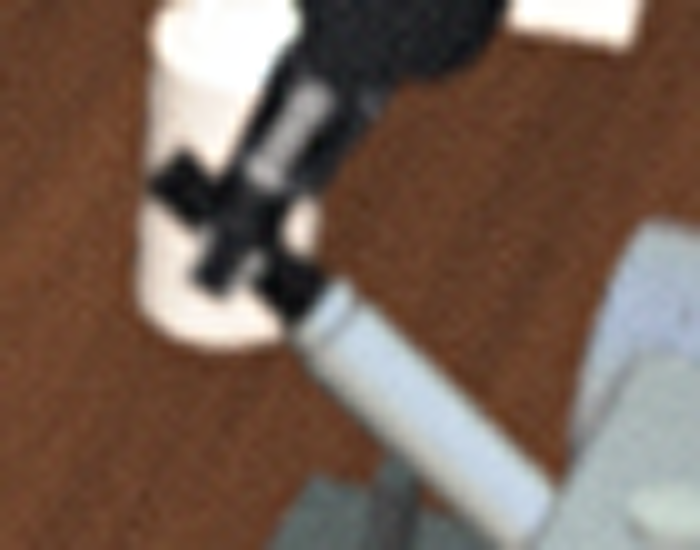

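```bash
python3 -m inch '[[0,-0.1,0.025,0,0,0,0],[0,-0.2,0.05,0,0,0,0],[0,-0.3,0.075,0,0,0,0],[0,-0.3,0.075,0,0,0,0]]'; python3 tr.py | tail -1
```

```text
clock: 20.02
position: [540.0, -264.0, 150.5]
ee_rot: [0.698, 0.11, 0.142, -0.693]
contact_force: [2.1, 0.0, 0.5]
gripper_width: 14.8
tip along -93.43904524083389 perp [ 0.0090054   0.0227255  -0.01143227] el,az 34.97461727604345 -2.593079112223777 F.a 1.9839223396758843
```

```bash
python3 -m inch '[[0,-0.05,0.013,0,0,0,0],[0,-0.1,0.026,0,0,0,0],[0,-0.1,0.026,0,0,0,0]]'; python3 tr.py | tail -1
```

```text
clock: 20.27
position: [539.9, -264.0, 150.5]
ee_rot: [0.698, 0.111, 0.142, -0.693]
contact_force: [2.8, 2.1, 1.9]
gripper_width: 15.0
tip along -93.47955979101843 perp [ 0.10788324 -0.06473593 -0.15794762] el,az 35.07607525977973 -2.5636386280664056 F.a 3.3152762589095426
```

```bash
python3 -m inch '[[0,-0.05,0.013,0,0,0,0],[0,-0.1,0.026,0,0,0,0],[0,-0.1,0.026,0,0,0,0]]'; python3 tr.py | tail -1;  python3 -c "
from tube import *
save('i19',arm.get_image('side'),(270,110,70,55),10)
save('s19',arm.get_image('scene'),(190,110,70,55),10)"
```

```text
clock: 20.52
position: [539.9, -264.0, 150.5]
ee_rot: [0.699, 0.112, 0.143, -0.692]
contact_force: [4.7, 2.8, 3.0]
gripper_width: 15.0
tip along -93.49544516281722 perp [ 0.24103102 -0.17217166 -0.35459953] el,az 35.19216847297114 -2.5395138331285234 F.a 5.475051650610406
```

View pics/i19.png

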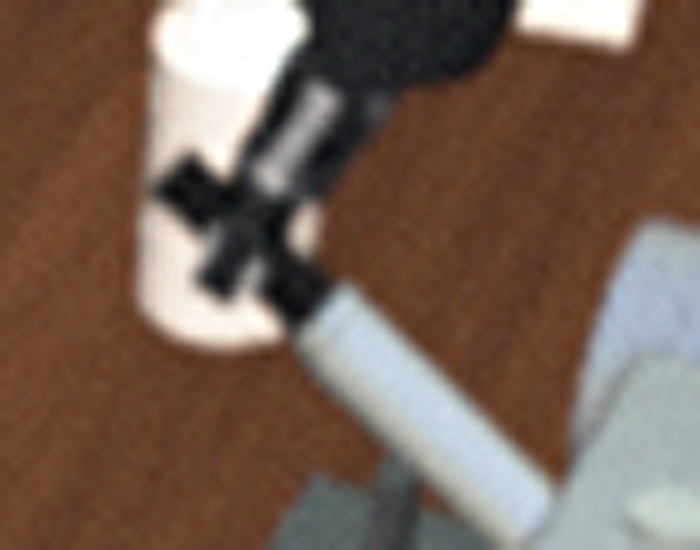

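View pics/s19.png

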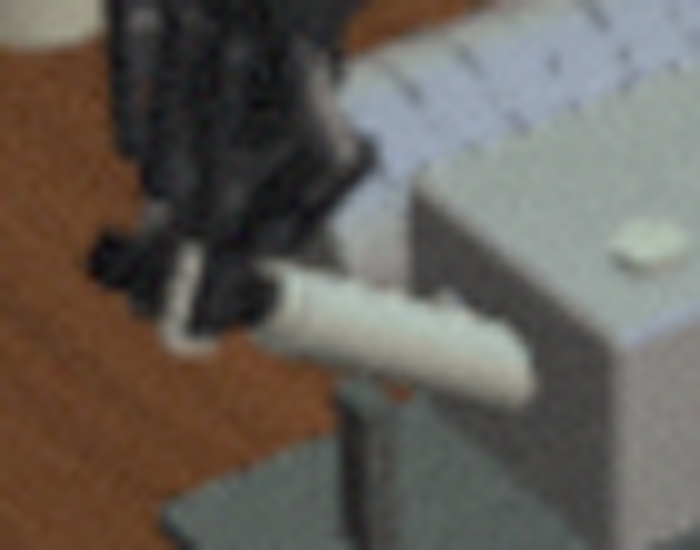

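```bash
python3 -m inch '[[0,0.5,-0.13,0,0,0,0],[0,1.2,-0.31,0,0,0,0],[0,2.2,-0.57,0,0,0,0],[0,3.2,-0.83,0,0,0,0],[0,4.2,-1.08,0,0,0,0],[0,5.2,-1.34,0,0,0,0],[0,6.2,-1.6,0,0,0,0],[0,7.2,-1.86,0,0,0,0],[0,8.2,-2.12,0,0,0,0],[0,9.2,-2.38,0,0,0,0],[0,10.4,-2.69,0,0,0,0],[0,11.6,-3,0,0,0,0],[0,12.5,-3.23,0,0,0,0],[0,12.5,-3.23,0,0,0,0]]'; python3 tr.py | tail -1;  python3 -c "
from tube import *
save('i20',arm.get_image('side'),(240,80,120,90),6)"
```

```text
clock: 21.78
position: [645.6, -268.9, 224.2]
ee_rot: [0.699, 0.111, 0.142, -0.693]
contact_force: [-0.2, -1.1, -1.6]
gripper_width: 14.7
tip along 35.49589770240205 perp [ 0.23844015 -0.40816961 -0.36560357] el,az 35.04466965838075 -2.534933550008471 F.a -1.0327328581057809
```

View pics/i20.png

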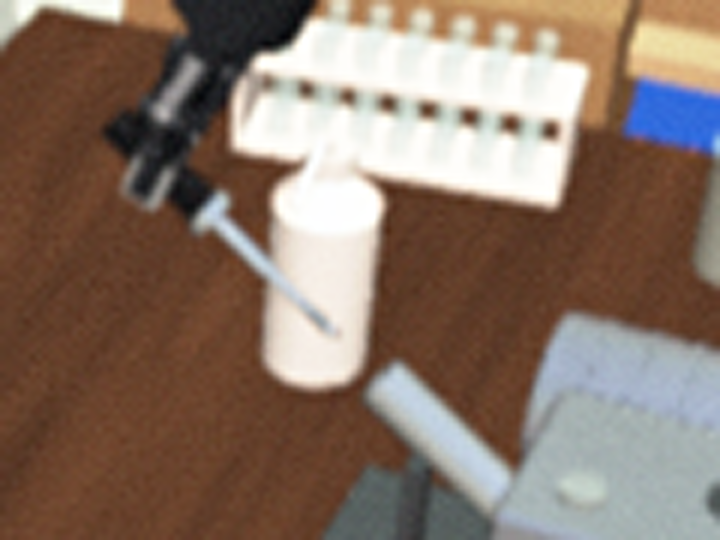

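```bash
python3 - <<'E'
from tube import *
goT((588,22,160),tool([1,0,0],14.5))
E
```

```text
t 21.83 p [ 644.2 -268.6  223.1] shift cm [-8.7   3.5  28.77] turn deg [ 0.11 -2.62 34.94] F [ 0.5  0.8 -1.2] w 15.1 tool dir err of T ok
```

```bash
python3 -m inch '[[0,0,0,1,0,0,5],[0,0,0,3,0,0,12],[0,0,0,6,0,-0.5,19],[0,-1,0,9,0,-1,26],[0,-2.5,0.5,12,0.1,-1.5,33],[0,-4,1,16,0.1,-2.6,34.9],[0,-5.5,2,20,0.1,-2.6,34.9],[0,-7,3,24,0.1,-2.6,34.9],[0,-8.7,3.5,27,0.1,-2.6,34.9],[0,-8.7,3.5,28.8,0.1,-2.6,34.9],[0,-8.7,3.5,28.8,0.1,-2.6,34.9],[0,-8.7,3.5,28.8,0.1,-2.6,34.9]]'
python3 - <<'E'
from tube import *
st()
goT((588,22,62),tool([1,0,0],14.5))
save("w21",arm.get_image("wrist"),s=1.5)
E
```

```text
clock: 22.83
position: [586.8, 23.2, 159.5]
ee_rot: [0.702, -0.089, -0.09, -0.701]
contact_force: [0.4, 0.1, -0.7]
gripper_width: 14.9
t 22.83 p [586.8  23.2 159.5] axes x [ 0.968  0.001 -0.251] y [-0.251 -0.001 -0.968] z [-0.001  1.    -0.   ] F [ 0.4  0.1 -0.7] w 14.9 q [ 0.28  0.52 -0.01 -0.07 -1.29 -1.82]
t 22.83 p [586.8  23.2 159.5] shift cm [ 2.56  9.41 -0.11] turn deg [ 0.04  0.08 -0.04] F [ 0.4  0.1 -0.7] w 14.9 tool dir err of T ok
```

View pics/w21.png

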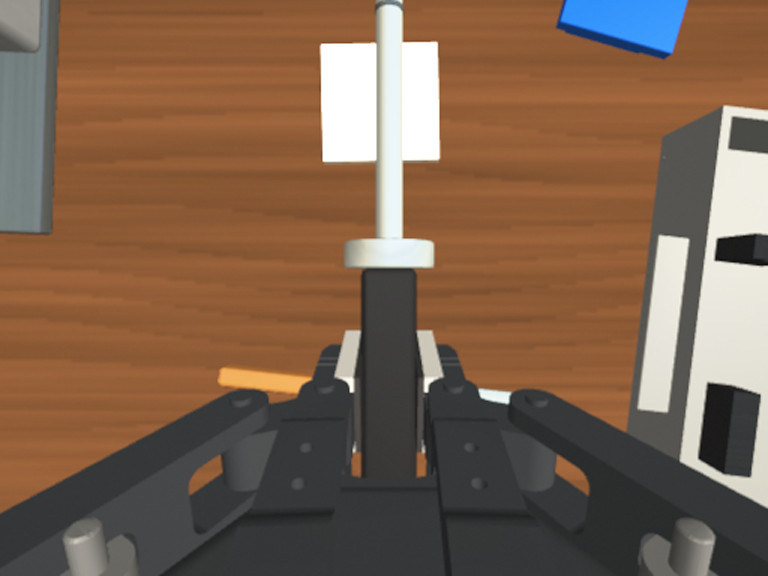

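```bash
python3 - <<'E'
from tube import *
c=cam("wrist"); t=plane(c,np.array([380.2,102])/1.5,25)[0]; print(t)
t=(t+[450,22,25])/2 if np.linalg.norm(t-[450,22,25])>4 else t
goT((t[0]+137,t[1],61),tool([1,0,0],14.5))
save("white",arm.get_image("scene"),(250,150,120,90),6)
E
```

```text
[450.13625894  16.42379481  25.        ]
t 22.88 p [587.1  22.2 159.7] shift cm [ 2.47  9.55 -0.3 ] turn deg [ 0.01 -0.   -0.01] F [-0.5  0.2 -0.7] w 15.5 tool dir err of T ok
```

View pics/white.png

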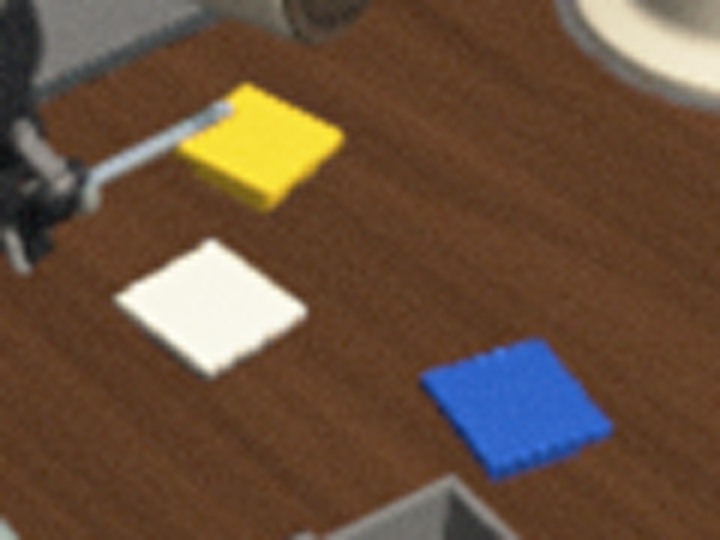

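```bash
python3 -m inch '[[0,0.8,3,-0.1,0,0,0],[0,1.6,6,-0.3,0,0,0],[0,2.1,8,-0.3,0,0,0],[0,2.4,9.1,-0.3,0,0,0],[0,2.5,9.5,-0.3,0,0,0],[0,2.5,9.5,-0.3,0,0,0],[0,2.5,9.5,-0.3,0,0,0],[0,2.5,9.5,-0.3,0,0,0]]'
python3 - <<'E'
from tube import *
s,Rm=st()
rx=Rm@np.array([.968,-.25,0]); print("tip FK",s['position']-138*rx,"el",np.degrees(np.arcsin(rx[2])))
save("w22",arm.get_image("wrist"),s=1.5)
save("s22",arm.get_image("scene"),(190,150,150,120),5)
save("i22",arm.get_image("side"),(200,150,150,120),5)
save("sfull",arm.get_image("scene"),s=1.5)
E
```

```text
clock: 23.6
position: [588.8, 19.2, 63.1]
ee_rot: [-0.701, 0.088, 0.088, 0.702]
contact_force: [-0.3, -1.1, -1.0]
gripper_width: 14.9
t 23.6 p [588.8  19.2  63.1] axes x [ 0.969 -0.001 -0.247] y [-0.247  0.001 -0.969] z [0.001 1.    0.   ] F [-0.3 -1.1 -1. ] w 14.9 q [ 0.27  0.62 -0.1  -0.08 -1.09 -1.8 ]
tip FK [450.84968544  19.26842867  62.68765397] el 0.16450174884396263
```

View pics/s22.png

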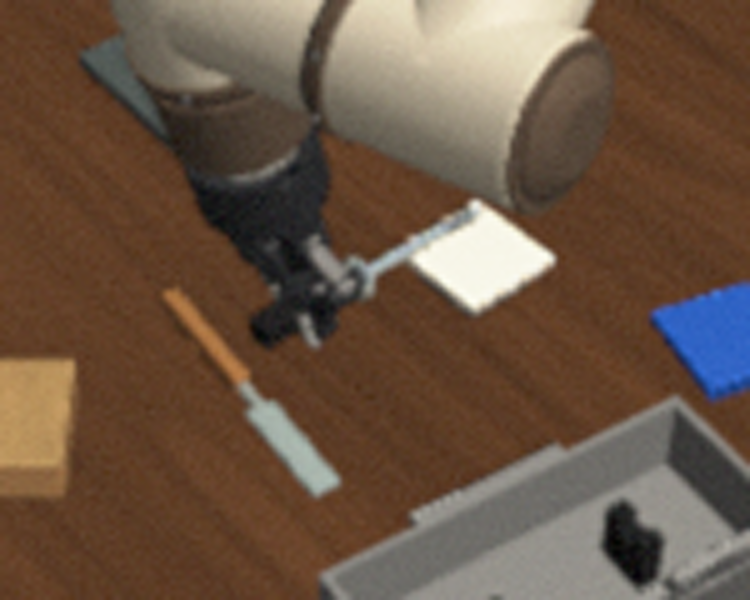

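View pics/i22.png

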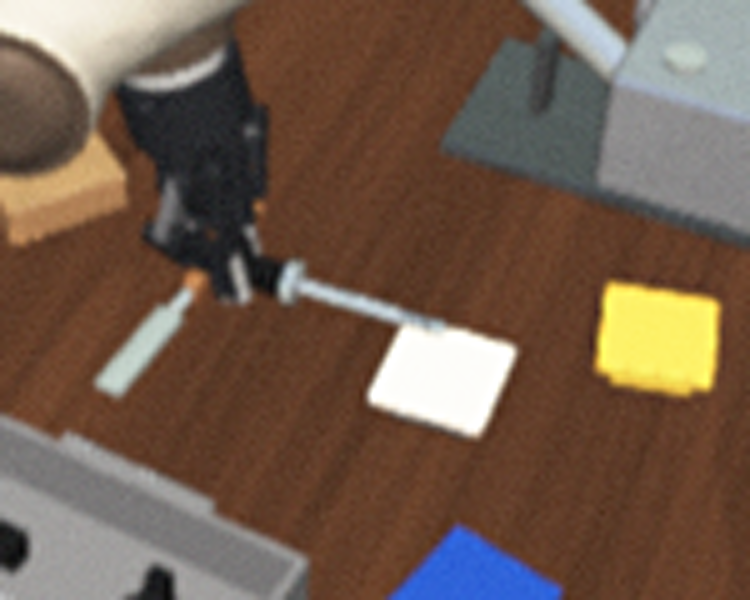

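View pics/sfull.png

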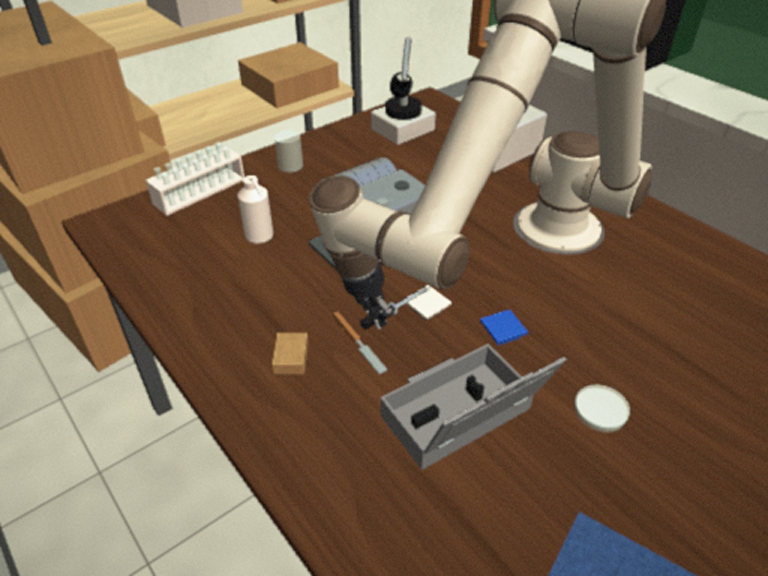

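View pics/w22.png

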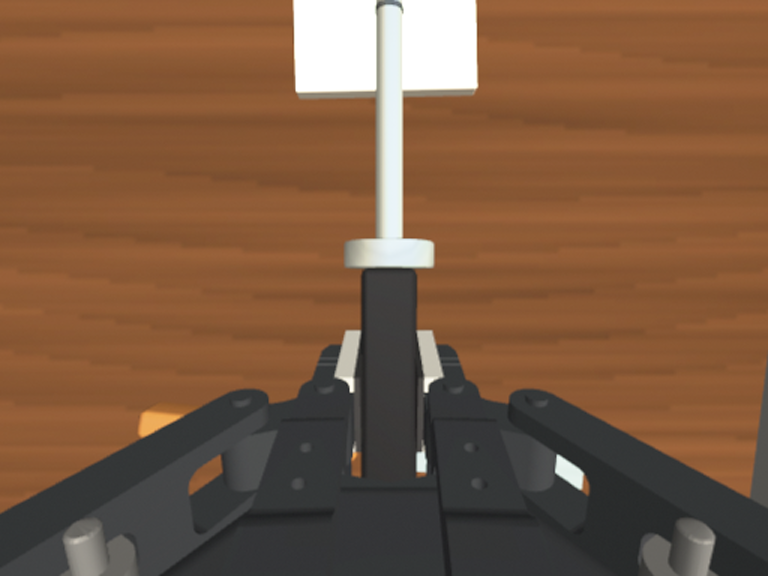

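```bash
python3 - <<'E'
from tube import *
cs,ci=cam("scene"),cam("side")
print(tri(cs,(284.2,192.3),ci,(288.4,215.1)),"collar",tri(cs,(261.4,204.4),ci,(258,206.2)))
tile=tri(cs,(190+480/5,150+257/5),ci,(200+444/5,150+380/5)); print("tile",tile)
tp=[450.8,19.3,62.7]; print((proj(cs,tp)-[190,150])*5,(proj(ci,tp)-[200,150])*5)
E
```

```text
[453.6771195   17.85658552  61.31238907] collar [549.02907627  23.80347071  68.22325748]
tile [447.40770233  22.6841339   21.52970454]
[[475.24643138 207.06793996]] [[445.01695289 329.07020111]]
```

```bash
python3 - <<'E'
from tube import *
cs,ci=cam("scene"),cam("side")
a0=np.array([450.8,19.3,62.7]);
X=np.array([a0,a0+[90,0,0],a0+[95,0,0],a0+[101,0,0],a0+[90,0,5]])
A=(proj(cs,X)-[205,175])*10;B=(proj(ci,X)-[240,185])*10
print(A.round(),B.round())
for n,P,bx in(("scene",A,(205,175,90,60)),("side",B,(240,185,60,50))):
    im=arm.get_image(n); x,y,w,h=bx; im=cv2.resize(im[y:y+h,x:x+w],None,fx=8,fy=8,interpolation=cv2.INTER_CUBIC).copy()
    for p in P[:3]: cv2.circle(im,tuple((p*.8+4).astype(int)),3,(255,0,0),-1)
    save("lv_"+n,im)
E
```

```text
[[800. 164.]
 [576. 290.]
 [563. 297.]
 [548. 305.]
 [577. 277.]] [[490. 308.]
 [211. 221.]
 [196. 216.]
 [178. 210.]
 [212. 209.]]
```

View pics/lv_scene.png

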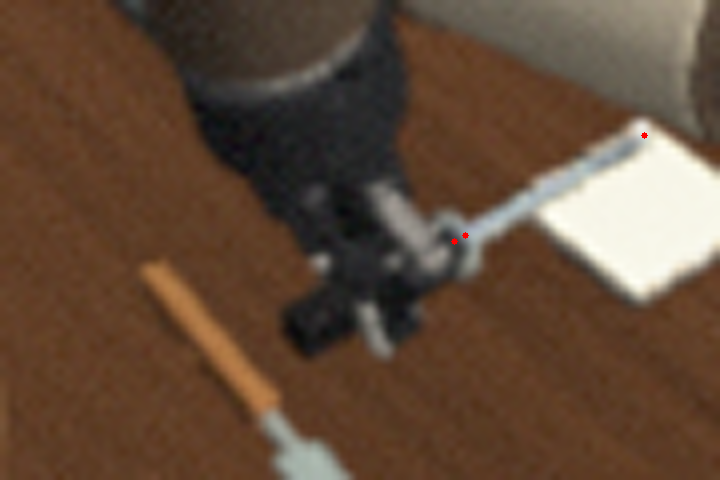

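View pics/lv_side.png

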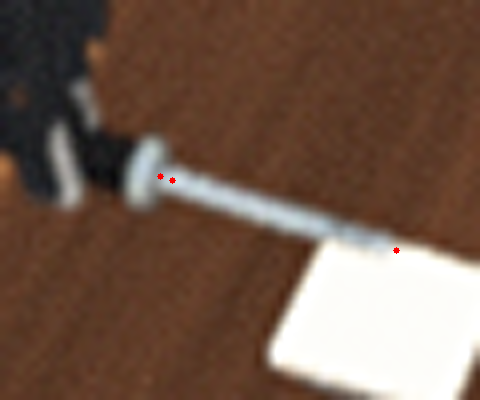

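```bash
python3 -m inch '[[0,0,0,0,0,0,0],[0,0,0,0,0,0,0],[0,0,0,0,0,0,0]]'; python3 - <<'E'
from h import *
print(np.abs(arm.read_state()['joint_vel']).max()); st(); print(arm.job_done())
E
```

```text
clock: 24.15
position: [587.6, 19.3, 61.5]
ee_rot: [-0.701, 0.089, 0.089, 0.701]
contact_force: [-0.6, 0.0, -0.9]
gripper_width: 14.7
0.0017859316345852016
t 24.15 p [587.6  19.3  61.5] axes x [ 0.968 -0.001 -0.25 ] y [-0.25   0.    -0.968] z [ 0.001  1.    -0.   ] F [-0.6  0.  -0.9] w 14.7 q [ 0.27  0.62 -0.1  -0.08 -1.09 -1.8 ]
the job is handed in; nothing more can be done
None
```

The job is done and was handed in at about 24 s of the 72 s. I levered the lid open with the spatula blade until it leaned back, then laid the spatula flat on the bench. I took the gauge rod from the case and pushed it down the tube until the collar stopped on the mouth at about 5 N, and pulled it fully out. It now hangs still in the gripper over the white tile.

**Last checks:**
- **Tip position:** about (450, 19, 62) mm, against a tile centre measured between (447, 23) and (451, 24), with one wrist-camera fix at (450, 16). The rod's underside is roughly 33 mm above the tile.
- **Contact and motion:** contact force is near 1 N, which is sensor noise, and the joints are at rest.
- **Scene:** in the last scene picture the lid is open, the spatula lies flat, and the dish, carton and wash bottle look unmoved (checked by eye, not measured).

**Disagreements:**
- **Tile centre:** the cameras differ by up to about 8 mm across the tile, so I aimed between them.
- **Rod level:** rough triangulation of the collar suggested a tilt of about 4°. The arm's own pose gives about 0.2°, and comparing the predicted rod line with both pictures showed no consistent tilt, so I left it as it was.

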